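Clear the lean rest and set the solar panel against it

ROBOT

A 7-joint arm with a two-finger parallel gripper is mounted at the origin on the work surface. World frame = base frame: x ahead of the robot, y to its left, z up, the work surface at z = 0. Lengths are in mm, angles in rad, forces in N, time in s.
With the tool pointing down it reaches from about 400 to 875 mm from the base axis. Payload 19.3 kg.
Tool frame: the origin (TCP) lies on the centre line of the jaws, within the pads' length; the fingertips stand 25 mm ahead of it and the grasp point (between the pads) lies 6 mm ahead of it; z points along the fingers, y is the line along which they close (so a half turn about z gives the same grasp; the last joint's range is limited). The gripper opens to 85 mm and grips with 20 to 120 N. Pads are 22 mm wide; open, the fingers measure 114 mm over their backs; the gripper's body (76 mm by 85 mm) begins 54 mm behind the grasp point. The pads swing forward as they close: fully open they stand 13 mm farther back than shut.
Start: joints at [1.145, 0.521, -0.036, 1.599, 0.021, 1.021, -0.113], TCP at [217.685, -585.857, 256.291] pointing down, gripper open.
Joint ranges: [-2.91, 2.91], [-0.3, 2.13], [-1.5, 1.42], [0.17, 2.43], [-1.26, 4.41], [0.16, 1.93], [-2.52, 2.52]. Speed limits (rad/s): [1.89, 1.89, 2.39, 2.39, 3.01, 3.01, 3.01].

INTERFACE

Orientations are given as a rotation vector (axis times angle).
In Python, from station import * gives the robot as it stands.
- The arm moves only by the tool servo_tool, never from a script. Its argument "deltas" is a list of rows, each a list of 7 numbers: the shift along the world's x, y, z normalised to -1 to 1, where 1 is 20 mm, then the turn, a rotation vector about the world's x, y, z normalised to -1 to 1, where 1 is 0.15 rad, then the opening, from 0 (shut) to 1 (fully open). A call has 1 to 5 rows; each row shifts and turns the commanded pose from where the row before left it; what a row does not reach is not made up. A row lasts 1/8 s, in which the tool goes at most 62.5 mm and 10.7 degrees, less where a joint would pass 70% of its speed; a pose out of reach is approached as far as the arm can. A call with a number of a shift or a turn outside -1 to 1 is refused whole. A call with a gripper value outside its range is refused whole. The fingers move at their own pace and stop on an object; "squeeze" is the grip in N (left out, the last holds). Time passes only in rows, so rows that do not move let the fingers close. It gives the time, the measured TCP pose, the force, the opening and the grip force at its end, in the units of the state.
- get_obs(): the state, without advancing time (a new reading comes with each control period).
- get_image(name): name is "scene" or "side" or "wrist"; returns a dict with "color" (400x640x3 uint8, red, green, blue), "fx", "fy", "cx", "cy" (pixels), "distortion" ([k1, k2, p1, p2, k3] as OpenCV has them; the pictures are not rectified), "R" (3x3) and "t" (3): a world point X has camera coordinates R X + t. Camera axes: x right, y down, z forward; pixel columns grow to the right and rows downward; lengths in mm; the calibration is good to about 2 mm. A picture is of the moment at which its call begins. There is no depth.
- finish_job(): hands the job in; it is judged then, once.
The state is a dict: "time_s": time; "joint_pos": joint angles; "dq": joint speeds; "joint_torque": joint torques, N m; "tcp_pos": TCP position; "tcp_rot": TCP orientation; "contact_force": force on the tool from outside, world axes, zero at the start; "wrist_torque": the same for the moment, N m; "width": finger opening in mm; "grip_force": force on a finger pad.
Only numpy, scipy, OpenCV 4.12 (cv2) and the standard library are available. Lean on these libraries where they do the work, as an engineer would, in place of code of your own. Each camera call takes 0.05 s, during which the arm holds its last target. There are 200 camera calls.

TASK

The blue compass housing and the brass survey marker cap have been left on the foot board of the oak stand, where the solar panel has to stand: lay both flat in the orange tray first, and only then take the panel out of its sloping dock. Lean the panel centrally against the stand's rail, square to it, with its foot on the foot board just behind the lip and its dark cell face outwards (away from the rail); lower it, do not let it flop onto the rail. Leave the yellow beacons, the picket, the fuel canister, the radio, the battery and the mug as they are.

Things in the scene. Friction and masses are not known exactly. Their poses are not given: they have to be found in the camera images.
- stand: fixed oak stand. Origin on the table under its middle; x points from the rail to the foot-board side (roughly to the robot's right), y along the rail, away from the robot. Base board 15 thick, x -70 to 130, y -143 to 143; the foot board is its part between the posts and the lip. Beacon slots (walls 35 high above the board, y 90 to 141 either side, x -58 to 18) at both ends
- rail (a point): middle of the rail's axis (stand x 18.7, z 137): round wooden rail, 18 diameter, 176 long along y, on two 18 mm square posts at y +-75. A panel standing against the lip rests on it at about 30 degrees from vertical, top towards the stand's -x
- lip (a point): middle of the lip's inner top edge (stand x 112, z 29): dark bar across the foot board, 14 high above the board, 12 thick (x 112 to 124), 200 long along y; it stops the panel's foot sliding out
- panel: solar panel, a stiff flat slab: 10 thick (x) x 130 wide (y) x 220 tall (z), aluminium with dark blue cells on its +x face. Origin: centre of its lower edge face; z points up the panel to its top edge. At the start it stands in the dock, leaning back 22 degrees (top towards the dock's -x, the robot)
- panel_top (a point): centre of the panel's top edge (panel x 0, y 0, z 220)
- panel_left (a point): middle of the panel's +y side edge (panel x 0, y 65, z 110)
- dock: fixed grey dock with a slot for the panel sloping 22 degrees back from vertical; origin on the table, under its middle. The slot floor's centre is at x 10, z 30; along the slope the front wall reaches 45, the back wall 100 and the side walls 30 above the slot floor. The panel draws out along its own z. Its footprint is 90 x 149, the back wall's top is at about x -40, z 120
- tray: fixed orange open tray, 200 (x) x 160 (y) x 35 high outside, walls and floor 5 thick. Origin: centre of its underside
- compass: blue plastic compass housing lying on the foot board, 68 (x) x 46 (y) x 22 high, white dial on top. Origin: centre of its underside. The rail overhangs it closely from behind, so a hand must lean in from the lip side
- cap: brass survey marker cap lying on the foot board, round, 52 diameter, straight sides up to 18, low dome to 24, as close to the rail as the compass. Origin: centre of its underside
- beacon_far: yellow beacon unit, 56 (x) x 32 (y) x 115 high, standing upright in the slot at the +y end of the oak stand (top 130 above the table); bystander. Origin: centre of its underside
- beacon_near: yellow beacon unit, 56 (x) x 32 (y) x 115 high, standing upright in the slot at the -y end of the oak stand (top 130 above the table); bystander. Origin: centre of its underside
- picket: a steel snow picket, T-section, 450 long (y at yaw 0) x 36 wide x 30 high, lying along the far side of the plank; bystander. Origin: centre of its underside
- canister: green fuel canister, upright cylinder 90 diameter x 100 high; bystander. Origin: centre of its underside
- radio: black hand radio lying on its back, 56 (x) x 110 (y) x 34 high with a 30 long aerial stub at its -y end; bystander. Origin: centre of its underside
- battery: black battery pack lying flat near the robot, 45 (x) x 85 (y) x 26 high; bystander. Origin: centre of its underside
- mug: red mug, 80 diameter x 85 high, handle towards its +y; bystander. Origin: centre of its underside

How it is judged (in metres and radians):
On the way:
1. compass housing and brass cap lie flat and released in the orange tray while the panel is still in its dock (x of compass in the frame of tray between -0.09 and 0.09 m and y of compass in the frame of tray between -0.07 and 0.07 m and z of each of compass, cap in the frame of tray below 0.015 m and angle between each of compass, cap's own z axis and vertical below 0.2 rad and linear speed of each of compass, cap below 0.03 m/s and contact force between the fingers and compass below 0.3 N and x of cap in the frame of tray between -0.09 and 0.09 m and y of cap in the frame of tray between -0.07 and 0.07 m and contact force between the fingers and cap below 0.3 N and distance of panel from where it was at the start of the episode below 0.02 m), for 0.2 s.
At the end, for the whole second after the job is handed in: Compass housing and cap lie flat on the tray floor, at rest. The panel rests leaning on the rail, foot on the board behind the lip (origin at stand x 88-115, z 8-27 mm), centred within 25 mm, square within 0.14 rad, 0.42-0.64 rad from vertical, top over the rail, cells outwards (x of compass in the frame of tray between -0.09 and 0.09 m and y of compass in the frame of tray between -0.07 and 0.07 m and z of each of compass, cap in the frame of tray below 0.015 m and angle between each of compass, cap's own z axis and vertical below 0.2 rad and linear speed of each of compass, cap, panel below 0.03 m/s and contact force between the fingers and compass below 0.3 N and x of cap in the frame of tray between -0.09 and 0.09 m and y of cap in the frame of tray between -0.07 and 0.07 m and contact force between the fingers and cap below 0.3 N and x of panel in the frame of stand between 0.088 and 0.115 m and y of panel in the frame of stand between -0.025 and 0.025 m and z of panel in the frame of stand between 0.008 and 0.027 m and angle between panel's own z axis and vertical between 0.42 and 0.64 rad and angle between the y axis of panel and the y axis of stand, either way round below 0.14 rad and x of panel_top in the frame of stand below 0.02 m and y of panel_left in the frame of stand above 0.03 m and contact force between panel and stand above 0.5 N and angular speed of panel below 0.1 rad/s and contact force between the fingers and panel below 0.3 N); the robot touches nothing.
It fails at once if a yellow beacon is shifted over 20 mm or tipped (distance of any of beacon_far, beacon_near from where it was at the start of the episode above 0.02 m or angle between any of beacon_far, beacon_near's own z axis and vertical above 0.25 rad).
It fails at once if the picket, canister, radio, battery or mug is shifted over 30 mm (distance of any of picket, canister, radio, battery, mug from where it was at the start of the episode above 0.03 m).
It fails at once if the panel, its foot on the stand, is let flop (turns faster than 2.5 rad/s) (angular speed of panel above 2.5 rad/s and z of panel in the frame of stand below 0.035 m and horizontal distance between panel and stand below 0.16 m).
It also fails if it takes over 72 s, if anything falls off the work surface, if the arm or the gripper's body presses on something with over 40 N, if the wrist force passes 120 N, or if a joint passes its speed limit or range.

## Working session

There is one attempt and no reset: what is moved stays moved. The work goes in short steps, Python scripts to look and compute and a tool call to move; the robot and the scene stay as the last step left them, time stands still between calls to the robot, and variables do not carry over. Pictures are saved under pics/ and viewed, at most 10 in all, crops included, and the job is handed in when it is done.

Besides the shell and the picture viewer there is one more tool, called in YAML: its name, and indented under it one key for each argument. servo_tool: Moves the arm, as the interface text tells. Scaled input: -1 to 1 covers 20 mm each way for a shift and 0.15 rad each way for a turn. Its arguments: {"type":"object","properties":{"deltas":{"type":"array","items":{"type":"array","items":{"type":"number"}}},"squeeze":{"type":"number"}},"required":["deltas"]}

```bash
mkdir -p pics; ls; python3 - <<'E'
from station import *
import cv2,numpy as np,pickle
o=get_obs();print(o['tcp_pos'],o['tcp_rot'],o['time_s'])
d={}
for n in ['scene','side']:
    d[n]=get_image(n);cv2.imwrite(f'pics/{n}0.png',d[n]['color'][:,:,::-1])
    print(n,-np.array(d[n]['R']).T@d[n]['t'],np.array(d[n]['R'])[2],d[n]['fx'],d[n]['distortion'])
pickle.dump(d,open('d0.pkl','wb'))
E
```

```text
pics
[ 217.57850304 -585.56748638  255.72560849] [-3.09088742e+00 -5.55778012e-01  4.32163820e-04] 0.0
scene [1120.22514976 -255.0732841  1004.99094884] [-0.55523656  0.25826967 -0.79057519] 442.810073082349 [-0.08438461  0.          0.          0.          0.        ]
side [ 459.6737114  -781.07134052  801.52010447] [ 0.04060694  0.77775823 -0.62725051] 403.67643820909933 [-0.0685642  0.         0.         0.         0.       ]
```

View pics/scene0.png

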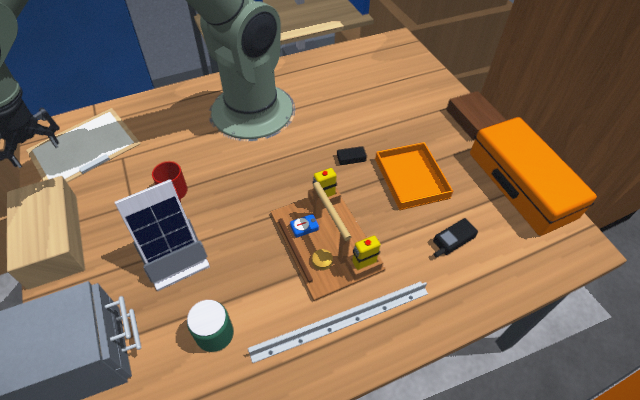

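View pics/side0.png

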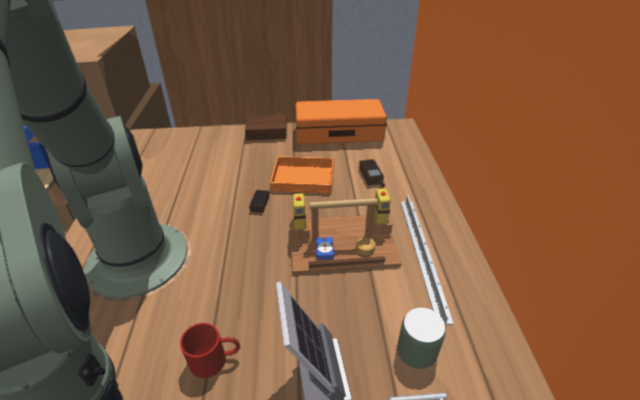

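Scene view: the panel is in its dock at about (160,235), the stand at (325,240), compass (303,225), cap (322,258), tray (413,175). Next I zoom in and measure.

```bash
cat > h.py <<'E'
import cv2,numpy as np,pickle
def ray(im,uv):
    K=np.array([[im['fx'],0,im['cx']],[0,im['fy'],im['cy']],[0,0,1.]])
    p=cv2.undistortPoints(np.array(uv,float).reshape(-1,1,2),K,np.array(im['distortion'],float),None,None,None).reshape(-1,2)
    R=np.array(im['R']);t=np.array(im['t'])
    d=np.c_[p,np.ones(len(p))]@R
    return -R.T@t,d/np.linalg.norm(d,axis=1)[:,None]
def onz(im,uv,z):
    c,d=ray(im,uv);return c+d*((z-c[2])/d[:,2])[:,None]
def tri(a,ua,b,ub):
    c1,d1=ray(a,ua);c2,d2=ray(b,ub);out=[]
    for x,y in zip(d1,d2):
        s=np.linalg.lstsq(np.c_[x,-y],c2-c1,rcond=None)[0]
        p,q=c1+x*s[0],c2+y*s[1];out.append(np.r_[(p+q)/2,np.linalg.norm(p-q)])
    return np.array(out)
def proj(im,X):
    K=np.array([[im['fx'],0,im['cx']],[0,im['fy'],im['cy']],[0,0,1.]])
    return cv2.projectPoints(np.array(X,float).reshape(-1,1,3),cv2.Rodrigues(np.array(im['R']))[0],np.array(im['t'],float),K,np.array(im['distortion'],float))[0].reshape(-1,2)
def blobs(im,lo,hi,roi,minA=15):
    x0,y0,x1,y1=roi;h=cv2.cvtColor(im['color'],cv2.COLOR_RGB2HSV)[y0:y1,x0:x1]
    m=cv2.inRange(h,lo,hi);cs=cv2.findContours(m,cv2.RETR_EXTERNAL,cv2.CHAIN_APPROX_NONE)[0]
    return [c.reshape(-1,2)+[x0,y0] for c in cs if cv2.contourArea(c)>minA]
E
python3 - <<'E'
from h import *
d=pickle.load(open('d0.pkl','rb'));np.set_printoptions(precision=1,suppress=True)
def crop(n,r,f):
    x0,y0,x1,y1=r;im=cv2.resize(d[n]['color'][y0:y1,x0:x1],None,fx=f,fy=f,interpolation=cv2.INTER_CUBIC)
    k=int(10*f)
    for x in range((x0+9)//10*10,x1,10):
        cv2.line(im,(int((x-x0)*f),0),(int((x-x0)*f),6),(255,0,0),1); 
        if x%20==0: cv2.putText(im,str(x),(int((x-x0)*f)-8,16),0,.35,(255,0,0))
    for y in range((y0+9)//10*10,y1,10):
        cv2.line(im,(0,int((y-y0)*f)),(6,int((y-y0)*f)),(255,0,0),1)
        if y%20==0: cv2.putText(im,str(y),(8,int((y-y0)*f)+4),0,.35,(255,0,0))
    return im
cv2.imwrite('pics/c1.png',crop('scene',(110,160,390,310),2.85)[:,:,::-1])
cv2.imwrite('pics/c2.png',crop('side',(200,180,460,400),2.7)[:,:,::-1])
for n,roi in(('scene',(360,130,460,220)),('side',(265,145,340,200))):
    for c in blobs(d[n],(5,170,120),(16,255,255),roi,200):
        q=cv2.boxPoints(cv2.minAreaRect(c.astype(np.float32)));h=cv2.approxPolyDP(cv2.convexHull(c),4,True).reshape(-1,2)
        print('tray',n,h.tolist());print(onz(d[n],h,35))
for n,roi in(('scene',(280,200,345,280)),('side',(305,225,390,260))):
    for nm,lo,hi in(('blue',(100,130,90),(125,255,255)),('brass',(20,110,120),(30,255,255))):
        for c in blobs(d[n],lo,hi,roi,20):
            (x,y),s,a=cv2.minAreaRect(c.astype(np.float32));print(nm,n,x,y,s,a,onz(d[n],[[x,y]],30))
E
```

```text
tray scene [[425, 143], [453, 190], [446, 199], [399, 209], [376, 152]]
[[387.7 435.5  35. ]
 [576.3 411.   35. ]
 [595.4 374.5  35. ]
 [573.6 236.   35. ]
 [363.1 277.5  35. ]]
tray side [[277, 158], [332, 159], [329, 192], [271, 190]]
[[380.8 416.2  35. ]
 [571.8 395.4  35. ]
 [546.2 209.2  35. ]
 [365.6 232.5  35. ]]
blue scene 304.25 225.25003051757812 (17.076297760009766, 26.246904373168945) 71.56504821777344 [[518.9 -19.1  30. ]]
brass scene 321.5 257.5 (17.0, 19.0) 90.0 [[625.2 -16.2  30. ]]
blue side 325.0 253.0 (6.0, 16.0) 90.0 [[515.1 -44.9  30. ]]
blue side 323.5 240.5 (5.0, 15.0) 90.0 [[514.4   1.9  30. ]]
```

View pics/c1.png

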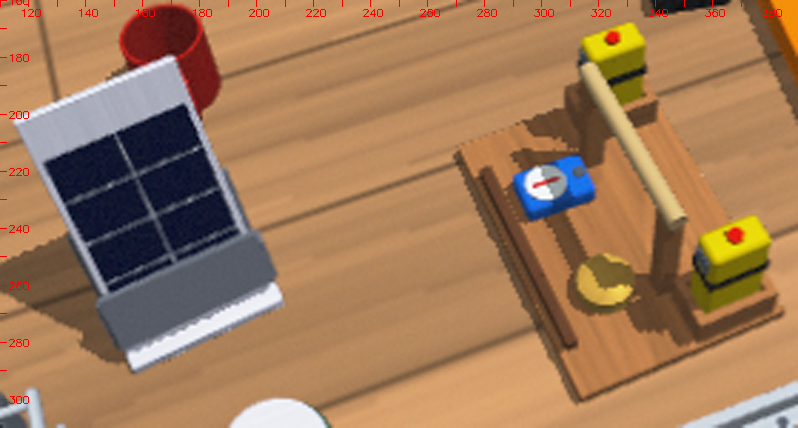

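View pics/c2.png

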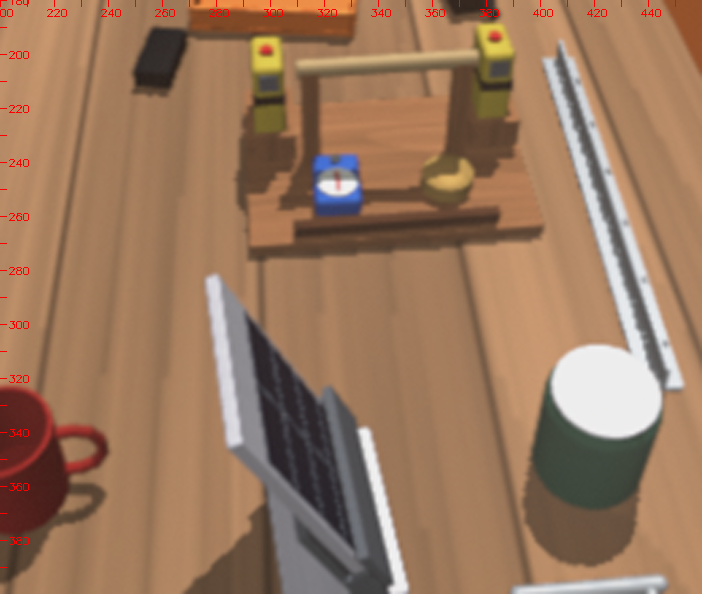

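Crops: stand base corners in scene are (270,213), (314,300) and (384,270), with rail ends at (317,185) and (349,236). Panel top corners are (115,203) and (171,180), matching (287,345) and (278,283) in the side view. Next I triangulate.

```bash
python3 - <<'E'
from h import *
d=pickle.load(open('d0.pkl','rb'));np.set_printoptions(precision=1,suppress=True)
s,e=d['scene'],d['side']
def S(x,y):return [110+x/2.85,160+y/2.85]
def E(x,y):return [200+x/2.7,180+y/2.7]
print('base',onz(s,[S(457,150),S(582,400),S(782,312)],15))
print('base side',onz(e,[E(250,247),E(543,227)],15))
print('lip scene',onz(s,[S(489,168),S(577,344)],29),'side',onz(e,[E(295,222),E(498,208)],29))
print('rail',onz(s,[S(590,70),S(682,218)],137), tri(s,[S(590,70)],e,[E(298,66)]))
print('panel top',tri(s,[S(15,124),S(175,57)],e,[E(235,445),E(210,278)]))
print('dock front plate',onz(s,[S(135,370),S(283,300)],0),onz(s,[S(135,370),S(283,300)],15))
print('compass top quad scene',onz(s,[S(513,182),S(578,156),S(594,186),S(528,217)],37))
print('dial',onz(s,[S(546,182)],37),onz(e,[E(338,183)],37))
print('cap',onz(s,[S(606,279)],33),onz(e,[E(448,180)],33))
print('tray floor corners', )
E
```

```text
base [[435.6 -84.9  15. ]
 [717.7 -75.5  15. ]
 [711.1 118.8  15. ]]
base side [[428.7 -89.8  15. ]
 [710.8 -84.3  15. ]]
lip scene [[476.2 -66.8  29. ]
 [674.8 -61.9  29. ]] side [[472.4 -73.7  29. ]
 [668.3 -69.4  29. ]]
rail [[484.2  31.2 137. ]
 [654.2  38.9 137. ]] [[482.2  32.1 134.    0.3]]
panel top [[ 426.4 -428.6  226.8    0.1]
 [ 409.  -299.6  225.6    2.2]]
dock front plate [[ 536.5 -419.4    0. ]
 [ 519.4 -281.8    0. ]] [[ 545.2 -416.9   15. ]
 [ 528.4 -281.4   15. ]]
compass top quad scene [[504.7 -53.5  37. ]
 [501.1  13.   37. ]
 [537.7  13.3  37. ]
 [545.2 -54.8  37. ]]
dial [[516.5 -25.5  37. ]] [[516.4 -32.8  37. ]]
cap [[628.9 -14.8  33. ]] [[625.1 -32.4  33. ]]
tray floor corners
```

servo_tool:
  deltas:
    - [0.6,0.9,0.8,0,0,0.3,1]
    - [0.6,0.9,0.8,0,0,0.3,1]
    - [0.6,0.9,0.8,0,0,0.3,1]
    - [0.6,0.9,0.8,0,0,0.3,1]
    - [0.6,0.9,0.8,0,0,0.3,1]
  squeeze: 40

```text
time_s: 0.72
tcp_pos: [278.6, -494.5, 337.6]
tcp_rot: [3.008, 0.904, 0.0]
contact_force: [-0.1, -0.9, 0.4]
width: 85.1
grip_force: 0.0
```

servo_tool:
  deltas:
    - [0.6,0.95,0,0,0,0.3,1]
    - [0.6,0.95,0,0,0,0.3,1]
    - [0.6,0.95,0,0,0,0.3,1]
    - [0.6,0.95,0,0,0,0.3,1]
    - [0.6,0.95,0,0,0,0.3,1]

```text
time_s: 1.35
tcp_pos: [338.4, -399.5, 336.1]
tcp_rot: [-2.888, -1.236, 0.0]
contact_force: [0.2, -0.4, 0.4]
width: 85.3
grip_force: 0.0
```

servo_tool:
  deltas:
    - [0.6,0.95,0,0,0,0.3,1]
    - [0.6,0.95,0,0,0,0.3,1]
    - [0.6,0.95,0,0,0,0.3,1]
    - [0.6,0.95,0,0,0,0.3,1]
    - [0.6,0.95,0,0,0,0.3,1]

```text
time_s: 1.98
tcp_pos: [398.5, -304.6, 336.3]
tcp_rot: [2.731, 1.552, 0.0]
contact_force: [0.8, -1.0, 0.1]
width: 85.0
grip_force: 0.0
```

servo_tool:
  deltas:
    - [0.6,0.95,0,0,0,0.3,1]
    - [0.6,0.95,0,0,0,0.3,1]
    - [0.6,0.95,0,0,0,0.3,1]
    - [0.6,0.95,0,0,0,0.3,1]
    - [0.6,0.95,0,0,0,0.3,1]

```text
time_s: 2.6
tcp_pos: [458.5, -209.5, 336.3]
tcp_rot: [2.54, 1.849, 0.0]
contact_force: [0.3, -0.5, -0.6]
width: 85.2
grip_force: 0.0
```

servo_tool:
  deltas:
    - [0.7,0.95,0,0,0,0.3,1]
    - [0.7,0.95,0,0,0,0.3,1]
    - [0.7,0.95,0,0,0,0.3,1]
    - [0.7,0.95,0,0,0,0.3,1]
    - [0.7,0.8,0,0,0,0.3,1]

```text
time_s: 3.22
tcp_pos: [528.7, -117.5, 336.3]
tcp_rot: [-2.316, -2.123, -0.0]
contact_force: [0.5, 0.2, -0.2]
width: 85.4
grip_force: 0.0
```

servo_tool:
  deltas:
    - [0.7,0.5,0,0,0,0.3,1]
    - [0,0,0,0,0,0.3,1]
    - [0,0,0,0,0,0.2,1]

```text
time_s: 3.6
tcp_pos: [542.1, -108.9, 336.1]
tcp_rot: [-2.185, -2.257, 0.0]
contact_force: [-1.1, -0.5, 0.2]
width: 85.4
grip_force: 0.0
```

```bash
python3 - <<'E'
from station import *
from h import *
np.set_printoptions(precision=3,suppress=True)
o=get_obs();print(o['tcp_pos'],o['tcp_rot'],o['joint_pos'])
w=get_image('wrist');pickle.dump(w,open('w1.pkl','wb'));cv2.imwrite('pics/w1.png',w['color'][:,:,::-1])
print(-np.array(w['R']).T@w['t'],np.array(w['R'])[2],w['fx'])
E
```

```text
[ 542.073 -108.856  336.107] [-2.185 -2.257  0.   ] [ 0.474  0.365 -0.512  1.672  0.192  1.156 -0.055]
[540.051 -40.582 453.608] [ 0.009 -0.274 -0.962] 286.7206221306681
```

View pics/w1.png

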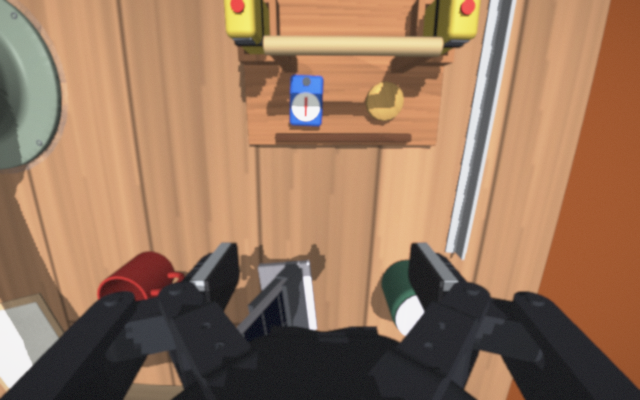

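Wrist view: compass at (306,101), cap (385,101), lip at y of about 138, rail at y of about 46, and base front corners (250,146) and (436,146). Next I measure these precisely.

```bash
python3 - <<'E'
from h import *
w=pickle.load(open('w1.pkl','rb'));np.set_printoptions(precision=1,suppress=True)
for nm,lo,hi in(('blue',(100,130,60),(125,255,255)),('brass',(20,110,90),(30,255,255))):
    for c in blobs(w,lo,hi,(270,62,420,132),40):
        r=cv2.minAreaRect(c.astype(np.float32));print(nm,r);P=onz(w,cv2.boxPoints(r),37 if nm=='blue' else 30);print(P,P.mean(0))
print('base',onz(w,[(250,146),(436,146)],15),'rail',onz(w,[(264,46),(442,46)],137),'lip outer/inner',onz(w,[(276,143),(411,143),(276,134),(411,134)],29))
im=w['color'];x=np.r_[20,30]
crop=cv2.resize(im[30:155,240:450],None,fx=3.8,fy=3.8,interpolation=cv2.INTER_CUBIC);cv2.imwrite('pics/w1c.png',crop[:,:,::-1])
E
```

```text
blue ((305.5, 117.0), (16.0, 31.0), 90.0)
[[492.9 -34.3  37. ]
 [536.1 -33.   37. ]
 [536.8 -54.7  37. ]
 [492.9 -56.   37. ]] [514.7 -44.5  37. ]
blue ((306.1551513671875, 89.13793182373047), (32.05555725097656, 27.155874252319336), 4.763641834259033)
[[491.6 -24.1  37. ]
 [494.6  11.1  37. ]
 [537.9   9.1  37. ]
 [535.9 -26.3  37. ]] [515.   -7.5  37. ]
brass ((383.1109313964844, 111.27433776855469), (5.302154541015625, 20.1481876373291), 86.42366790771484)
[[609.7 -30.7  30. ]
 [638.1 -28.   30. ]
 [639.3 -35.2  30. ]
 [610.7 -37.9  30. ]] [624.4 -33.   30. ]
brass ((376.9615478515625, 88.30769348144531), (5.824352264404297, 11.648704528808594), 33.6900634765625)
[[605.6  -7.   30. ]
 [613.7   6.1  30. ]
 [620.8   2.1  30. ]
 [612.8 -11.   30. ]] [613.2  -2.5  30. ]
base [[429.6 -89.7  15. ]
 [712.6 -80.5  15. ]] rail [[477.8  24.8 137. ]
 [657.6  31.1 137. ]] lip outer/inner [[471.5 -82.7  29. ]
 [669.5 -76.2  29. ]
 [471.7 -69.7  29. ]
 [668.1 -63.3  29. ]]
```

View pics/w1c.png

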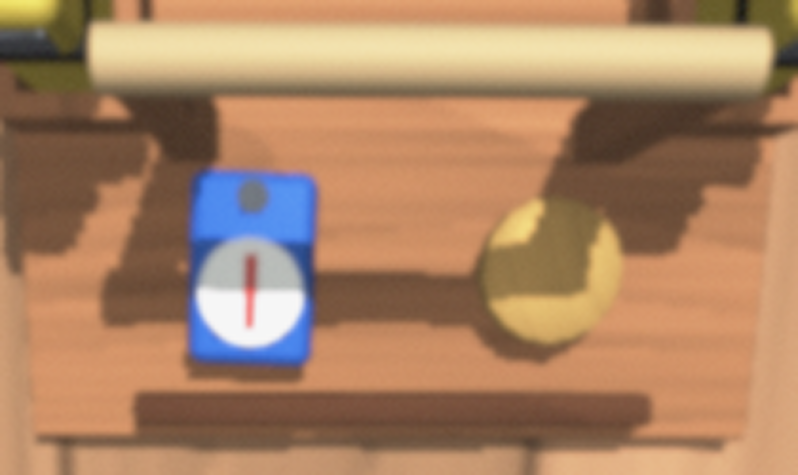

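servo_tool:
  deltas:
    - [-0.135,0.155,-1,0.333,0.011,0,1]
    - [-0.135,0.155,-1,0.333,0.011,0,1]
    - [-0.135,0.155,-1,0.333,0.011,0,1]
    - [-0.135,0.155,-1,0.333,0.011,0,1]
    - [-0.135,0.155,-1,0.333,0.011,0,1]

```text
time_s: 4.28
tcp_pos: [528.2, -93.6, 235.8]
tcp_rot: [-2.055, -2.116, -0.259]
contact_force: [1.0, -0.2, 0.3]
width: 85.7
grip_force: 0.0
```

servo_tool:
  deltas:
    - [-0.135,0.155,-1,0.333,0.011,0,1]
    - [-0.135,0.155,-1,0.333,0.011,0,1]
    - [-0.135,0.155,-1,0.333,0.011,0,1]
    - [-0.135,0.155,-1,0.333,0.011,0,1]
    - [-0.135,0.155,-1,0.333,0.011,0,1]

```text
time_s: 4.9
tcp_pos: [514.8, -78.2, 135.7]
tcp_rot: [-1.909, -1.966, -0.487]
contact_force: [0.2, -0.2, -0.1]
width: 85.8
grip_force: 0.0
```

servo_tool:
  deltas:
    - [0,0.3,-0.7,0,0,0,1]
    - [0,0.4,-0.7,0,0,0,1]
    - [0,0,0,0,0,0,1]

```text
time_s: 5.28
tcp_pos: [514.5, -62.6, 108.0]
tcp_rot: [-1.907, -1.968, -0.484]
contact_force: [0.5, 1.0, -0.3]
width: 85.4
grip_force: 0.0
```

```bash
python3 - <<'E'
from station import *
from h import *
np.set_printoptions(precision=3,suppress=True)
o=get_obs();print(o['tcp_pos'],cv2.Rodrigues(o['tcp_rot'])[0],o['joint_pos'])
w=get_image('wrist');pickle.dump(w,open('w2.pkl','wb'));cv2.imwrite('pics/w2.png',w['color'][:,:,::-1])
for c in blobs(w,(100,130,60),(125,255,255),(0,0,640,400),60):
    r=cv2.minAreaRect(c.astype(np.float32));P=onz(w,cv2.boxPoints(r),37);print(r,P,P.mean(0))
E
```

```text
[514.514 -62.55  107.969] [[-0.027  0.999 -0.017]
 [ 0.877  0.032  0.479]
 [ 0.479 -0.002 -0.878]] [ 0.723  0.763 -0.642  1.877 -0.087  0.739  0.3  ]
((325.57354736328125, 211.8075408935547), (61.07273483276367, 88.17755889892578), 2.4895529747009277) [[492.65  -55.375  37.   ]
 [491.948  10.303  37.   ]
 [538.296   9.648  37.   ]
 [535.979 -55.838  37.   ]] [514.718 -22.815  37.   ]
```

View pics/w2.png

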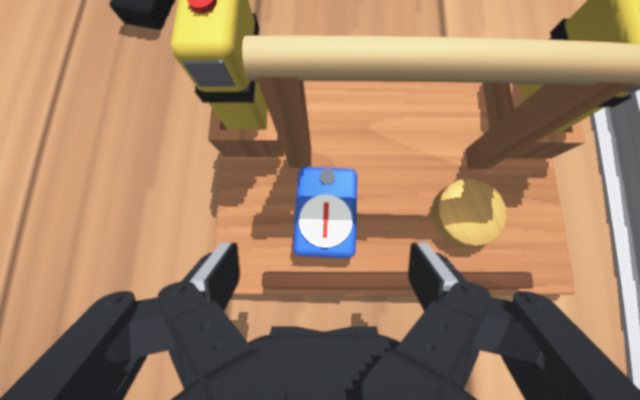

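Compass at (326,212) sits centrally between the jaws, and the cap is at (469,212). Descend and grip.

servo_tool:
  deltas:
    - [0,0.33,-0.66,0,0,0,1]
    - [0,0.33,-0.66,0,0,0,1]
    - [0,0.33,-0.66,0,0,0,1]
    - [0,0.33,-0.66,0,0,0,1]
    - [0,0.33,-0.66,0,0,0,1]
  squeeze: 40

```text
time_s: 5.95
tcp_pos: [514.6, -30.3, 41.3]
tcp_rot: [-1.909, -1.967, -0.486]
contact_force: [0.0, -0.0, -1.1]
width: 85.3
grip_force: 0.0
```

servo_tool:
  deltas:
    - [0,0,0,0,0,0,0.3]
    - [0,0,0,0,0,0,0.3]
    - [0,0,0,0,0,0,0.3]
    - [0,0,0,0,0,0,0.3]
    - [0,0,0,0,0,0,0.3]

```text
time_s: 6.58
tcp_pos: [514.9, -31.2, 42.8]
tcp_rot: [-1.91, -1.967, -0.486]
contact_force: [-1.4, -1.4, 7.2]
width: 45.2
grip_force: 41.0
```

```bash
python3 - <<'E'
from h import *
np.set_printoptions(precision=1,suppress=True)
w=pickle.load(open('w2.pkl','rb'))
print('cap',onz(w,[[469,212]],33),'rail ends/top',onz(w,[[245,58]],137))
d=pickle.load(open('d0.pkl','rb'))
for n in('scene','side'):
    im=d[n]; roi=(360,130,460,220) if n=='scene' else (265,145,340,200)
    x0,y0,x1,y1=roi;cv2.imwrite('pics/t_%s.png'%n,cv2.resize(im['color'][y0:y1,x0:x1],None,fx=4,fy=4)[:,:,::-1])
a=cv2.imread('pics/t_scene.png');b=cv2.imread('pics/t_side.png');c=np.zeros((360,700,3),np.uint8);c[:,:400]=a;c[:220,400:]=b;cv2.imwrite('pics/tray.png',c)
E
```

```text
cap [[622.6 -20.1  33. ]] rail ends/top [[477.6  25.9 137. ]]
```

View pics/tray.png

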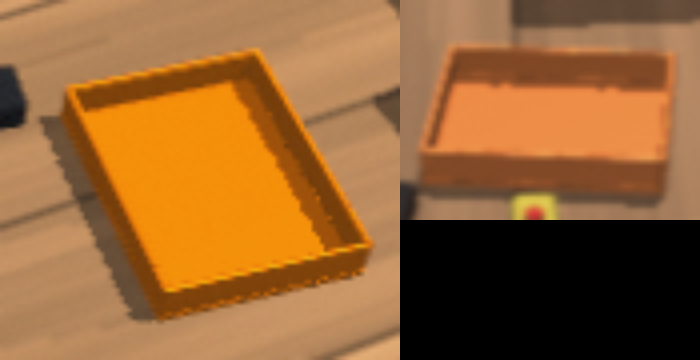

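Tray crops: the rim corners in scene are (376.5,152.5), (424.8,143), (452.8,190.8) and (400.8,203). Next I lift the compass.

servo_tool:
  deltas:
    - [0,-0.1,0.5,0,0,0,0.3]
    - [0,-0.3,0.9,0,0,0,0.3]
    - [0,-0.4,1,0,0,0,0.3]
    - [0,-0.4,1,0,0,0,0.3]
    - [0,-0.4,1,0,0,0,0.3]

```text
time_s: 7.2
tcp_pos: [514.7, -63.4, 131.6]
tcp_rot: [-1.91, -1.967, -0.486]
contact_force: [-0.6, 0.2, -0.0]
width: 45.5
grip_force: 40.6
```

servo_tool:
  deltas:
    - [0,-0.3,1,0,0,0,0.3]
    - [0,-0.2,1,0,0,0,0.3]
    - [0,0,1,0,0,0,0.3]
    - [0,0.3,1,0,0,0,0.3]
    - [0,0.5,1,0,0,0,0.3]

```text
time_s: 7.82
tcp_pos: [514.6, -56.3, 231.6]
tcp_rot: [-1.909, -1.967, -0.486]
contact_force: [-0.1, 0.3, 0.1]
width: 45.6
grip_force: 40.6
```

```bash
python3 - <<'E'
from h import *
np.set_printoptions(precision=1,suppress=True)
d=pickle.load(open('d0.pkl','rb'))
for n,u in(('scene',[(376.5,152.5),(424.8,143),(452.8,190.8),(400.8,203)]),('side',[(270.5,183),(277.5,156.8),(333.5,158.8),(331,185)])):
    P=onz(d[n],u,35);print(n,P,P.mean(0),np.linalg.norm(np.diff(P,axis=0),axis=1))
E
```

```text
scene [[365.5 277.9  35. ]
 [387.5 434.9  35. ]
 [578.5 408.8  35. ]
 [557.9 250.7  35. ]] [472.4 343.1  35. ] [158.5 192.8 159.5]
side [[362.9 269.8  35. ]
 [382.4 423.8  35. ]
 [577.1 396.3  35. ]
 [555.5 245.   35. ]] [469.5 333.7  35. ] [155.2 196.7 152.8]
```

servo_tool:
  deltas:
    - [-0.21,0.98,0,0,0,-0.055,0.3]
    - [-0.21,0.98,0,0,0,-0.055,0.3]
    - [-0.21,0.98,0,0,0,-0.055,0.3]
    - [-0.21,0.98,0,0,0,-0.055,0.3]
    - [-0.21,0.98,0,0,0,-0.055,0.3]

```text
time_s: 8.45
tcp_pos: [493.2, 42.6, 230.1]
tcp_rot: [-1.953, -1.93, -0.497]
contact_force: [0.2, 0.1, 0.3]
width: 45.4
grip_force: 40.6
```

servo_tool:
  deltas:
    - [-0.21,0.98,0,0,0,-0.055,0.3]
    - [-0.21,0.98,0,0,0,-0.055,0.3]
    - [-0.21,0.98,0,0,0,-0.055,0.3]
    - [-0.21,0.98,0,0,0,-0.055,0.3]
    - [-0.21,0.98,0,0,0,-0.055,0.3]

```text
time_s: 9.07
tcp_pos: [472.4, 140.4, 230.3]
tcp_rot: [-1.997, -1.894, -0.508]
contact_force: [-0.3, 0.3, 0.5]
width: 45.4
grip_force: 40.5
```

servo_tool:
  deltas:
    - [-0.21,0.98,-0.8,0,0,-0.055,0.3]
    - [-0.21,0.98,-0.8,0,0,-0.055,0.3]
    - [-0.21,0.98,-0.8,0,0,-0.055,0.3]
    - [-0.21,0.98,-0.8,0,0,-0.055,0.3]
    - [-0.21,0.98,-0.8,0,0,-0.055,0.3]

```text
time_s: 9.7
tcp_pos: [451.3, 238.3, 149.8]
tcp_rot: [-2.04, -1.856, -0.519]
contact_force: [-0.1, 0.3, -1.7]
width: 45.3
grip_force: 40.6
```

servo_tool:
  deltas:
    - [-0.21,0.98,-0.6,0,0,-0.055,0.3]
    - [-0.21,0.98,-0.6,0,0,-0.055,0.3]
    - [-0.21,0.98,-0.6,0,0,-0.055,0.3]
    - [-0.21,0.98,-0.6,0,0,-0.055,0.3]
    - [-0.21,0.98,-0.6,0,0,-0.055,0.3]

```text
time_s: 10.32
tcp_pos: [431.0, 318.0, 100.6]
tcp_rot: [-2.067, -1.822, -0.515]
contact_force: [0.4, 0.6, -0.6]
width: 45.3
grip_force: 40.6
```

```bash
python3 - <<'E'
from station import *
from h import *
np.set_printoptions(precision=2,suppress=True)
o=get_obs();print(o['tcp_pos'],cv2.Rodrigues(o['tcp_rot'])[0],o['joint_pos'])
w=get_image('wrist');cv2.imwrite('pics/w3.png',w['color'][:,:,::-1])
for nm,lo,hi,z in(('or',(5,150,60),(16,255,255),35),('blue',(100,130,60),(125,255,255),65)):
  for c in blobs(w,lo,hi,(0,0,640,330),600):
    q=cv2.approxPolyDP(cv2.convexHull(c),6,True).reshape(-1,2);print(nm,np.c_[q,onz(w,q,z)])
E
```

```text
[431.03 317.98 100.64] [[ 0.11  0.99  0.05]
 [ 0.87 -0.12  0.48]
 [ 0.48 -0.01 -0.88]] [-0.14  0.63 -0.5   2.16 -0.82  0.16  0.16]
or [[378.   312.   462.77 283.98  35.  ]
 [375.   326.   459.42 275.57  35.  ]
 [272.   325.   391.95 284.35  35.  ]
 [273.   298.   394.13 301.35  35.  ]
 [371.   287.   460.64 300.4   35.  ]]
or [[241.   123.   380.29 432.51  35.  ]
 [496.   125.   575.32 406.    35.  ]
 [520.   312.   557.4  271.36  35.  ]
 [229.   271.   365.42 322.59  35.  ]]
blue [[287.   187.   414.29 368.74  65.  ]
 [366.   191.   462.49 360.04  65.  ]
 [363.   318.   449.53 287.38  65.  ]
 [278.   313.   402.09 295.83  65.  ]]
```

View pics/w3.png

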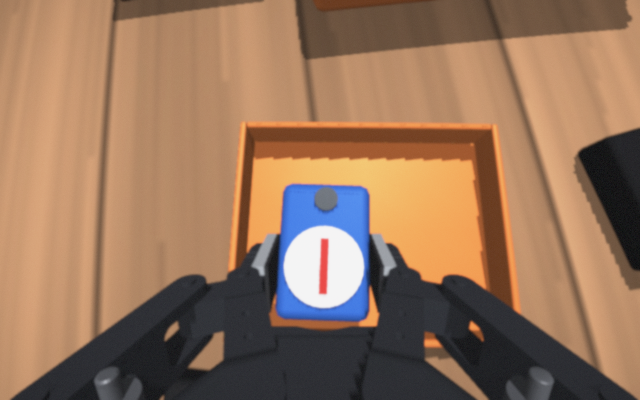

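Wrist view: the compass hangs flat over the tray's left half, with rim corners at (241,123), (496,125) and (520,312). Joint 6 is at its limit, so I lower here without going further in y.

servo_tool:
  deltas:
    - [0,-0.1,-0.6,0,0,0,0.3]
    - [0,-0.1,-0.8,0,0,0,0.3]
    - [0,0,-0.8,0,0,0,0.3]
    - [0,0,-0.6,0,0,0,0.3]
    - [0,0,-0.2,0,0,0,0.3]

```text
time_s: 11.0
tcp_pos: [440.3, 312.5, 48.6]
tcp_rot: [-2.063, -1.819, -0.488]
contact_force: [-0.2, -0.7, -0.6]
width: 45.4
grip_force: 40.8
```

```bash
python3 - <<'E'
from station import *
import cv2,numpy as np
np.set_printoptions(precision=3,suppress=True)
o=get_obs();print(o['tcp_pos'],cv2.Rodrigues(o['tcp_rot'])[0],o['joint_pos'],o['contact_force'])
E
```

```text
[440.294 312.519  48.57 ] [[ 0.118  0.993  0.029]
 [ 0.874 -0.117  0.472]
 [ 0.472 -0.031 -0.881]] [-0.192  0.738 -0.405  2.139 -1.262  0.161  0.649] [-0.208 -0.711 -0.586]
```

servo_tool:
  deltas:
    - [0,0.1,0,0,0,0.9,0.3]
    - [0,0.2,0,0,0,0.9,0.3]
    - [0,0.2,0,0,0,0.9,0.3]
    - [0,0,-0.3,0,0,0,0.3]

```text
time_s: 11.5
tcp_pos: [440.7, 323.3, 43.2]
tcp_rot: [-1.625, -2.164, -0.376]
contact_force: [-0.6, 0.8, -2.0]
width: 45.2
grip_force: 40.9
```

```bash
python3 - <<'E'
from station import *
import cv2,numpy as np
np.set_printoptions(precision=3,suppress=True)
o=get_obs();print(o['tcp_pos'],cv2.Rodrigues(o['tcp_rot'])[0],o['joint_pos'],o['contact_force'])
E
```

```text
[440.655 323.33   43.191] [[-0.239  0.958 -0.158]
 [ 0.848  0.286  0.446]
 [ 0.472 -0.027 -0.881]] [-0.37   0.766 -0.15   1.997 -0.918  0.491  0.65 ] [-0.572  0.788 -1.992]
```

servo_tool:
  deltas:
    - [0,0,-0.25,0,0,0,0.3]
    - [0,0,-0.2,0,0,0,0.3]
    - [0,0,0,0,0,0,0.72]
    - [0,0,0,0,0,0,0.72]
    - [0,0,0,0,0,0,0.72]

```text
time_s: 12.12
tcp_pos: [440.0, 322.5, 34.1]
tcp_rot: [-1.624, -2.165, -0.375]
contact_force: [-0.3, -0.6, 0.5]
width: 61.9
grip_force: 0.0
```

servo_tool:
  deltas:
    - [0.1,-0.3,0.6,0,0,0,0.72]
    - [0.1,-0.4,0.8,0,0,0,0.72]
    - [0,-0.4,1,0,0,-0.3,0.8]
    - [0,-0.4,1,0,0,-0.3,0.9]
    - [0,-0.2,1,0,0,-0.3,1]

```text
time_s: 12.75
tcp_pos: [444.3, 287.5, 123.8]
tcp_rot: [-1.777, -2.06, -0.416]
contact_force: [-0.0, -0.2, 0.9]
width: 85.6
grip_force: 0.0
```

```bash
python3 - <<'E'
from station import *
from h import *
np.set_printoptions(precision=2,suppress=True)
o=get_obs();print(o['tcp_pos'],cv2.Rodrigues(o['tcp_rot'])[0],o['joint_pos'])
w=get_image('scene')
for c in blobs(w,(100,130,60),(125,255,255),(360,130,460,220),10):
    q=cv2.minAreaRect(c.astype(np.float32));print(q,onz(w,[q[0]],27))
E
```

```text
[444.32 287.5  123.83] [[-0.12  0.99 -0.1 ]
 [ 0.87  0.15  0.46]
 [ 0.47 -0.03 -0.88]] [-0.37  0.59 -0.07  2.06 -0.91  0.58  0.51]
((403.6922912597656, 168.03846740722656), (14.699555397033691, 22.74271011352539), 56.3099365234375) [[445.23 327.24  27.  ]]
```

servo_tool:
  deltas:
    - [0.47,-0.96,1,0,-0.05,-0.15,1]
    - [0.47,-0.96,1,0,-0.05,-0.15,1]
    - [0.47,-0.96,1,0,-0.05,-0.15,1]
    - [0.47,-0.96,1,0,-0.05,-0.15,1]
    - [0.47,-0.96,1,0,0,-0.18,1]

```text
time_s: 13.42
tcp_pos: [491.0, 191.3, 223.7]
tcp_rot: [-1.908, -1.983, -0.478]
contact_force: [0.2, -0.2, -0.0]
width: 85.5
grip_force: 0.0
```

servo_tool:
  deltas:
    - [0.47,-0.96,0.3,0,0,0,1]
    - [0.47,-0.96,0,0,0,0,1]
    - [0.47,-0.96,0,0,0,0,1]
    - [0.47,-0.96,0,0,0,0,1]
    - [0.47,-0.96,0,0,0,0,1]

```text
time_s: 14.05
tcp_pos: [538.4, 95.1, 227.7]
tcp_rot: [-1.906, -1.983, -0.476]
contact_force: [-0.3, -0.0, 0.0]
width: 85.2
grip_force: 0.0
```

servo_tool:
  deltas:
    - [0.47,-0.96,0,0,0,0,1]
    - [0.47,-0.96,0,0,0,0,1]
    - [0.47,-0.96,0,0,0,0,1]
    - [0.47,-0.96,0,0,0,0,1]
    - [0.47,-0.96,0,0,0,0,1]

```text
time_s: 14.68
tcp_pos: [585.5, -0.8, 227.9]
tcp_rot: [-1.906, -1.983, -0.477]
contact_force: [-0.6, 0.0, -0.5]
width: 85.5
grip_force: 0.0
```

servo_tool:
  deltas:
    - [0.47,-0.96,0,0,0,0,1]
    - [0.47,-0.96,0,0,0,0,1]
    - [0.47,-0.96,0,0,0,0,1]
    - [0.47,-0.96,-0.5,0,0,0,1]

```text
time_s: 15.18
tcp_pos: [623.3, -77.7, 218.1]
tcp_rot: [-1.907, -1.984, -0.478]
contact_force: [0.6, -0.0, 0.1]
width: 85.4
grip_force: 0.0
```

```bash
python3 - <<'E'
from station import *
from h import *
np.set_printoptions(precision=3,suppress=True)
o=get_obs();R=cv2.Rodrigues(o['tcp_rot'])[0];print(o['tcp_pos'],o['joint_pos'])
T=np.array([[-.0285,.9995,-.0156],[.877,.0325,.479],[.479,0,-.878]])
print('turn units',cv2.Rodrigues(T@R.T)[0].ravel()/.15)
w=get_image('wrist')
cv2.imwrite('pics/w4.png',w['color'][:,:,::-1])
h=cv2.cvtColor(w['color'],cv2.COLOR_RGB2HSV)
m=cv2.inRange(h,(20,90,60),(30,255,255));c=proj(w,[[623,-20,33]])[0];print(c)
m[:,:int(c[0])-60]=0;m[:,int(c[0])+60:]=0;m[:int(c[1])-50]=0;m[int(c[1])+50:]=0
p=cv2.findNonZero(m);(x,y),r=cv2.minEnclosingCircle(p);print(x,y,r,onz(w,[[x,y]],33))
E
```

```text
[623.35  -77.702 218.064] [ 0.113  0.676  0.214  1.558 -0.649  1.182  0.666]
turn units [ 0.075  0.02  -0.045]
[324.718 210.081]
328.0897521972656 210.3621826171875 19.766319274902344 [[626.835 -20.172  33.   ]]
```

servo_tool:
  deltas:
    - [0.02,0,-0.88,0,0,0,1]
    - [0.02,0,-0.88,0,0,0,1]
    - [0.02,0,-0.88,0,0,0,1]
    - [0,0,-0.88,0,0,0,1]
    - [0,0,-0.88,0,0,0,1]

```text
time_s: 15.85
tcp_pos: [623.6, -76.2, 128.7]
tcp_rot: [-1.906, -1.983, -0.477]
contact_force: [0.2, 1.2, -0.9]
width: 85.4
grip_force: 0.0
```

servo_tool:
  deltas:
    - [0,0.49,-0.88,0,0,0,1]
    - [0,0.49,-0.88,0,0,0,1]
    - [0,0.49,-0.88,0,0,0,1]
    - [0,0.49,-0.88,0,0,0,1]
    - [0,0.49,-0.85,0,0,0,1]

```text
time_s: 16.48
tcp_pos: [623.7, -26.5, 41.4]
tcp_rot: [-1.906, -1.984, -0.477]
contact_force: [-1.0, -0.5, -0.5]
width: 85.3
grip_force: 0.0
```

servo_tool:
  deltas:
    - [0,0,0,0,0,0,0.35]
    - [0,0,0,0,0,0,0.35]
    - [0,0,0,0,0,0,0.35]
    - [0,0,0,0,0,0,0.35]
    - [0,0,0.2,0,0,0,0.35]
  squeeze: 50

```text
time_s: 17.1
tcp_pos: [623.8, -27.8, 46.9]
tcp_rot: [-1.907, -1.983, -0.477]
contact_force: [-0.0, -0.1, -2.1]
width: 48.8
grip_force: 52.0
```

servo_tool:
  deltas:
    - [0,-0.2,0.6,0,0,0,0.35]
    - [0,-0.4,1,0,0,0,0.35]
    - [0,-0.4,1,0,0,0,0.35]
    - [0,-0.4,1,0,0,0,0.35]
    - [0,-0.3,1,0,0,0,0.35]

```text
time_s: 17.73
tcp_pos: [623.8, -62.1, 140.3]
tcp_rot: [-1.907, -1.984, -0.477]
contact_force: [0.0, -0.3, -2.1]
width: 49.0
grip_force: 52.1
```

```bash
python3 - <<'E'
from station import *
from h import *
np.set_printoptions(precision=3,suppress=True)
o=get_obs();print(o['tcp_pos'],o['joint_pos'])
w=get_image('wrist')
cv2.imwrite('pics/w5.png',cv2.resize(w['color'][100:350,140:540],(560,350))[:,:,::-1])
E
```

```text
[623.803 -62.146 140.256] [ 0.112  0.764  0.178  1.614 -0.697  1.047  0.732]
```

View pics/w5.png

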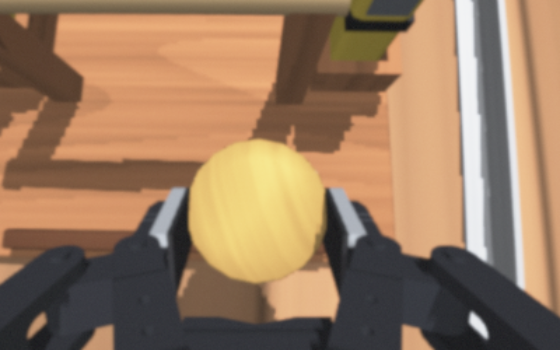

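The cap is held centrally between the pads. Carry it to the tray while turning the hand.

servo_tool:
  deltas:
    - [-0.24,0.3,1,0,0,0.35,0.35]
    - [-0.24,0.8,1,0,0,0.35,0.35]
    - [-0.24,0.98,1,0,0,0.35,0.35]
    - [-0.24,0.98,1,0,0,0.35,0.35]
    - [-0.24,0.98,0.5,0,0,0.35,0.35]

```text
time_s: 18.4
tcp_pos: [599.6, 21.3, 230.1]
tcp_rot: [-1.608, -2.195, -0.404]
contact_force: [0.5, 0.2, -2.6]
width: 48.6
grip_force: 52.2
```

servo_tool:
  deltas:
    - [-0.24,0.98,0,0,0,0.35,0.35]
    - [-0.24,0.98,0,0,0,0.35,0.35]
    - [-0.24,0.98,0,0,0,0.35,0.35]
    - [-0.24,0.98,0,0,0,0.35,0.35]
    - [-0.24,0.98,0,0,0,0.35,0.35]

```text
time_s: 19.02
tcp_pos: [575.3, 118.7, 228.4]
tcp_rot: [-1.296, -2.363, -0.325]
contact_force: [0.6, 0.4, -1.5]
width: 48.9
grip_force: 52.2
```

servo_tool:
  deltas:
    - [-0.24,0.98,0,0,0,0.35,0.35]
    - [-0.24,0.98,0,0,0,0.35,0.35]
    - [-0.24,0.98,0,0,0,0.35,0.35]
    - [-0.24,0.98,-0.5,0,0,0.35,0.35]
    - [-0.24,0.98,-0.8,0,0,0.35,0.35]

```text
time_s: 19.65
tcp_pos: [551.4, 216.7, 201.7]
tcp_rot: [-0.968, -2.495, -0.244]
contact_force: [-0.1, -0.3, -2.1]
width: 49.0
grip_force: 52.2
```

servo_tool:
  deltas:
    - [-0.24,0.98,-0.8,0,0,0.35,0.35]
    - [-0.24,0.98,-0.8,0,0,0.35,0.35]
    - [-0.24,0.98,-0.8,0,0,0.35,0.35]
    - [-0.24,0.98,-0.8,0,0,0.35,0.35]
    - [-0.24,0.98,-0.8,0,0,0.35,0.35]

```text
time_s: 20.27
tcp_pos: [527.4, 314.7, 121.5]
tcp_rot: [-0.63, -2.587, -0.159]
contact_force: [-0.2, 0.4, -1.3]
width: 49.0
grip_force: 52.2
```

```bash
python3 - <<'E'
from station import *
from h import *
np.set_printoptions(precision=3,suppress=True)
o=get_obs();print(o['tcp_pos'],cv2.Rodrigues(o['tcp_rot'])[0],o['joint_pos'])
E
```

```text
[527.403 314.75  121.461] [[-0.784  0.46  -0.416]
 [ 0.406  0.888  0.217]
 [ 0.469  0.002 -0.883]] [-0.417  0.829 -0.053  1.495 -0.385  1.148  0.853]
```

servo_tool:
  deltas:
    - [0,0.2,-0.9,0,0,0,0.35]
    - [0,0.2,-0.9,0,0,0,0.35]
    - [0,0.2,-0.9,0,0,0,0.35]
    - [0,0.2,-0.8,0,0,0,0.35]
    - [0,0,-0.5,0,0,0,0.35]

```text
time_s: 20.9
tcp_pos: [527.5, 329.5, 41.4]
tcp_rot: [-0.635, -2.586, -0.16]
contact_force: [0.6, 0.1, -0.5]
width: 49.0
grip_force: 52.2
```

servo_tool:
  deltas:
    - [0,0,-0.2,0,0,0,0.35]
    - [0,0,-0.15,0,0,0,0.35]
    - [0,0,0,0,0,0,0.8]
    - [0,0,0,0,0,0,0.8]
    - [0,0,0,0,0,0,0.8]

```text
time_s: 21.52
tcp_pos: [527.9, 329.5, 35.9]
tcp_rot: [-0.635, -2.587, -0.161]
contact_force: [0.0, -1.0, 0.8]
width: 68.5
grip_force: 0.0
```

servo_tool:
  deltas:
    - [0.3,-0.15,0.6,0,0,0,0.8]
    - [0.4,-0.2,0.9,0,0,0,0.8]
    - [0.4,-0.2,1,0,0,0,0.9]
    - [0.2,-0.1,1,0,0,0,1]
    - [0,0,1,0,0,0,1]

```text
time_s: 22.15
tcp_pos: [554.0, 316.2, 127.0]
tcp_rot: [-0.635, -2.586, -0.161]
contact_force: [-0.2, 0.3, 1.0]
width: 85.4
grip_force: 0.0
```

```bash
python3 - <<'E'
from station import *
from h import *
np.set_printoptions(precision=3,suppress=True)
o=get_obs();print(o['tcp_pos'],cv2.Rodrigues(o['tcp_rot'])[0],o['joint_pos'])
a=get_image('scene')['color'][120:230,350:480];b=get_image('wrist')
c=np.vstack([cv2.resize(a,(400,338)),cv2.resize(b['color'],(400,250))]);cv2.imwrite('pics/t2.png',c[:,:,::-1])
E
```

```text
[554.03  316.227 127.023] [[-0.783  0.464 -0.415]
 [ 0.409  0.886  0.219]
 [ 0.469  0.002 -0.883]] [-0.409  0.858 -0.043  1.414 -0.379  1.202  0.844]
```

View pics/t2.png

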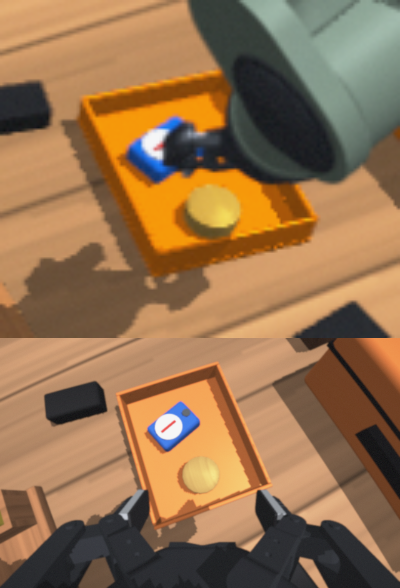

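Both objects lie flat in the tray, compass at (175,428) and cap at (200,474). That was the last picture I can view. In fact I've already gone one over the limit of 10, so from here I work from numbers alone.

```bash
cat >> h.py <<'E'
def Rt(yaw,lean):
    "tool rotation holding a panel whose x axis heads at yaw, leaning back by lean (deg)"
    a,b=np.radians([yaw,lean]);xh=np.array([np.cos(a),np.sin(a),0]);z=-np.sin(b)*xh+[0,0,np.cos(b)];x=np.cos(b)*xh+[0,0,np.sin(b)]
    return np.c_[np.cross(z,x),x,-z]
def turn(R0,R1): return cv2.Rodrigues(R1@R0.T)[0].ravel()/.15
E
python3 - <<'E'
from station import *
from h import *
np.set_printoptions(precision=3,suppress=True)
o=get_obs();R=cv2.Rodrigues(o['tcp_rot'])[0]
t=turn(R,Rt(7.7,22));print(t,t/33)
E
```

```text
[-1.252 -4.05  -6.79 ] [-0.038 -0.123 -0.206]
```

servo_tool:
  deltas:
    - [-0.2,-0.5,1,-0.037,-0.119,-0.2,1]
    - [-0.25,-1,1,-0.037,-0.119,-0.2,1]
    - [-0.25,-1,1,-0.037,-0.119,-0.2,1]
    - [-0.25,-1,1,-0.037,-0.119,-0.2,1]
    - [-0.25,-1,1,-0.037,-0.119,-0.2,1]

```text
time_s: 22.88
tcp_pos: [529.1, 225.9, 226.0]
tcp_rot: [-0.851, -2.629, -0.206]
contact_force: [-0.1, -0.2, -0.2]
width: 85.5
grip_force: 0.0
```

servo_tool:
  deltas:
    - [-0.25,-1,1,-0.037,-0.119,-0.2,1]
    - [-0.25,-1,1,-0.037,-0.119,-0.2,1]
    - [-0.25,-1,1,-0.037,-0.119,-0.2,1]
    - [-0.25,-1,1,-0.037,-0.119,-0.2,1]
    - [-0.25,-1,0.9,-0.037,-0.119,-0.2,1]

```text
time_s: 23.5
tcp_pos: [504.2, 126.0, 324.1]
tcp_rot: [-1.073, -2.657, -0.253]
contact_force: [0.3, -0.3, -0.3]
width: 85.5
grip_force: 0.0
```

servo_tool:
  deltas:
    - [-0.25,-1,0,-0.037,-0.119,-0.2,1]
    - [-0.25,-1,0,-0.037,-0.119,-0.2,1]
    - [-0.25,-1,0,-0.037,-0.119,-0.2,1]
    - [-0.25,-1,0,-0.037,-0.119,-0.2,1]
    - [-0.25,-1,0,-0.037,-0.119,-0.2,1]

```text
time_s: 24.12
tcp_pos: [479.3, 25.1, 323.4]
tcp_rot: [-1.304, -2.667, -0.301]
contact_force: [-0.7, 0.3, -0.6]
width: 85.7
grip_force: 0.0
```

servo_tool:
  deltas:
    - [-0.25,-1,0,-0.037,-0.119,-0.2,1]
    - [-0.25,-1,0,-0.037,-0.119,-0.2,1]
    - [-0.25,-1,0,-0.037,-0.119,-0.2,1]
    - [-0.25,-1,0,-0.037,-0.119,-0.2,1]
    - [-0.25,-1,0,-0.037,-0.119,-0.2,1]

```text
time_s: 24.75
tcp_pos: [454.3, -74.9, 323.6]
tcp_rot: [-1.537, -2.659, -0.35]
contact_force: [-0.4, 0.1, 0.2]
width: 84.9
grip_force: 0.0
```

servo_tool:
  deltas:
    - [-0.25,-1,0,-0.037,-0.119,-0.2,1]
    - [-0.25,-1,0,-0.037,-0.119,-0.2,1]
    - [-0.25,-1,0,-0.037,-0.119,-0.2,1]
    - [-0.25,-1,0,-0.037,-0.119,-0.2,1]
    - [-0.25,-1,0,-0.037,-0.119,-0.2,1]

```text
time_s: 25.38
tcp_pos: [429.4, -174.9, 323.6]
tcp_rot: [1.712, 2.536, 0.385]
contact_force: [0.7, 0.5, -0.8]
width: 85.7
grip_force: 0.0
```

servo_tool:
  deltas:
    - [-0.25,-1,0,-0.037,-0.119,-0.2,1]
    - [-0.25,-1,0,-0.037,-0.119,-0.2,1]
    - [-0.25,-1,0,-0.037,-0.119,-0.2,1]
    - [-0.25,-1,0,-0.037,-0.119,-0.2,1]
    - [-0.25,-1,0,-0.037,-0.119,-0.2,1]

```text
time_s: 26.0
tcp_pos: [404.4, -274.9, 323.6]
tcp_rot: [1.817, 2.323, 0.405]
contact_force: [0.2, -0.4, 0.0]
width: 85.4
grip_force: 0.0
```

servo_tool:
  deltas:
    - [-0.25,-1,0,-0.037,-0.119,-0.2,1]
    - [-0.25,-1,0,-0.037,-0.119,-0.2,1]
    - [-0.25,-1,0,-0.037,-0.119,-0.2,1]
    - [-0.25,-1,0,-0.037,-0.119,-0.2,1]
    - [0,0,0,0,0,0,1]

```text
time_s: 26.62
tcp_pos: [384.0, -355.0, 323.4]
tcp_rot: [1.889, 2.15, 0.417]
contact_force: [0.9, -0.3, 0.2]
width: 85.2
grip_force: 0.0
```

```bash
python3 - <<'E'
from station import *
from h import *
np.set_printoptions(precision=1,suppress=True)
o=get_obs();R=cv2.Rodrigues(o['tcp_rot'])[0];print(o['time_s'],o['tcp_pos'],o['joint_pos']);print(turn(R,Rt(7.7,22)))
D={n:get_image(n) for n in('wrist','scene','side')};pickle.dump(D,open('d2.pkl','wb'))
E=proj(D['wrist'],[[426,-428,230],[409,-300,230],[417,-364,231]]);print('expected top in wrist',E)
for n,roi in(('wrist',(0,0,640,400)),('scene',(100,160,250,310)),('side',(250,260,400,400))):
    for c in blobs(D[n],(0,0,130),(180,60,255),roi,80):
        print(n,cv2.contourArea(c),cv2.boundingRect(c),cv2.approxPolyDP(cv2.convexHull(c),3,True).reshape(-1,2).tolist())
    for c in blobs(D[n],(105,60,10),(130,255,75),roi,80):
        print(n,'cells',cv2.contourArea(c),cv2.approxPolyDP(cv2.convexHull(c),3,True).reshape(-1,2).tolist())
E
```

```text
26.625 [ 384.  -355.   323.4] [ 0.4  0.2  0.5  2.  -0.6  0.8  1.4]
[-0. -0.  0.]
expected top in wrist [[318.2 290.1]
 [316.7 138.6]
 [317.4 220.7]]
wrist 688.0 (376, 312, 46, 29) [[421, 313], [400, 340], [378, 332], [378, 320]]
wrist 362.5 (375, 299, 45, 15) [[419, 303], [417, 307], [375, 313], [378, 304], [410, 299]]
wrist 557.0 (368, 246, 43, 48) [[370, 248], [410, 246], [408, 270], [397, 292], [370, 269]]
wrist 346.5 (418, 243, 40, 47) [[418, 243], [426, 243], [457, 281], [445, 289]]
wrist 384.0 (191, 243, 39, 48) [[229, 243], [204, 290], [199, 290], [191, 280], [221, 243]]
wrist 1636.0 (435, 137, 41, 55) [[455, 137], [472, 146], [475, 167], [463, 187], [445, 191], [436, 180], [435, 165], [441, 150]]
wrist 5843.5 (278, 124, 59, 174) [[280, 126], [336, 127], [333, 226], [322, 297], [312, 293], [281, 212]]
wrist 1300.0 (447, 0, 51, 132) [[497, 0], [467, 130], [450, 130], [447, 127], [474, 2]]
scene 222.5 (190, 300, 35, 10) [[224, 309], [190, 309], [202, 300], [216, 301]]
scene 97.0 (105, 296, 21, 14) [[123, 297], [125, 309], [105, 307]]
scene 460.5 (154, 259, 56, 32) [[207, 260], [209, 267], [156, 289], [155, 282]]
scene 1195.0 (114, 179, 85, 87) [[170, 179], [198, 241], [145, 265], [114, 202]]
scene cells 354.5 [[163, 237], [169, 252], [148, 261], [141, 247]]
scene cells 1641.0 [[174, 197], [191, 238], [172, 247], [140, 244], [126, 217]]
side 363.5 (300, 362, 29, 38) [[300, 362], [328, 399], [305, 399]]
side 294.5 (332, 338, 20, 62) [[332, 338], [337, 339], [351, 399], [344, 399]]
side 879.5 (276, 281, 55, 105) [[277, 282], [291, 295], [330, 385], [284, 345]]
```

```bash
python3 - <<'E'
from h import *
D=pickle.load(open('d2.pkl','rb'));w=D['wrist'];g=cv2.cvtColor(w['color'],cv2.COLOR_RGB2HSV)
for y in(150,180,210,240,265,285,295): print(y,'V',g[y,270:350:2,2].tolist(),'S',g[y,270:350:4,1].tolist())
for x in(312,317,322): print(x,'V',g[116:320:4,x,2].tolist())
E
```

```text
150 V [221, 220, 216, 176, 110, 180, 244, 229, 177, 168, 169, 168, 167, 169, 170, 169, 168, 168, 168, 168, 142, 152, 240, 246, 246, 246, 246, 240, 155, 118, 159, 163, 176, 200, 194, 194, 191, 191, 188, 194] S [108, 107, 67, 2, 12, 11, 12, 12, 11, 11, 11, 4, 1, 2, 18, 21, 6, 109, 109, 110]
180 V [128, 120, 100, 88, 108, 131, 162, 169, 168, 171, 169, 170, 169, 171, 171, 170, 169, 169, 166, 167, 147, 153, 239, 246, 246, 246, 246, 238, 151, 130, 162, 168, 208, 199, 195, 191, 186, 186, 190, 195] S [106, 99, 97, 11, 11, 11, 11, 12, 11, 11, 14, 5, 2, 1, 17, 22, 11, 109, 108, 109]
210 V [85, 82, 91, 114, 125, 124, 146, 166, 167, 168, 170, 167, 171, 167, 168, 165, 166, 165, 164, 165, 148, 150, 237, 245, 246, 246, 245, 232, 139, 141, 163, 168, 193, 196, 190, 187, 189, 198, 197, 194] S [102, 98, 104, 9, 12, 11, 12, 11, 11, 14, 14, 5, 1, 2, 22, 22, 57, 107, 107, 110]
240 V [90, 95, 119, 121, 124, 123, 128, 141, 190, 206, 213, 216, 214, 213, 208, 204, 203, 213, 217, 217, 189, 147, 237, 245, 246, 246, 245, 216, 189, 203, 199, 197, 193, 191, 189, 184, 183, 185, 194, 205] S [99, 103, 103, 104, 107, 
[... 1016 characters left out ...]
, 153, 154, 153, 151, 151, 151, 150, 151, 152, 146, 151, 147, 147, 150, 146, 147, 183, 190, 190, 189, 187, 186, 191, 192, 191, 191, 191, 192, 191, 204, 185, 141, 126, 116, 116]
317 V [209, 210, 156, 101, 135, 140, 154, 219, 246, 246, 246, 246, 246, 246, 246, 246, 246, 246, 246, 246, 245, 246, 246, 246, 246, 246, 246, 246, 246, 246, 246, 246, 245, 246, 246, 245, 245, 246, 246, 246, 246, 245, 245, 245, 246, 200, 118, 119, 117, 119, 119]
322 V [213, 213, 156, 118, 159, 164, 164, 222, 246, 246, 246, 246, 246, 246, 246, 246, 246, 246, 246, 246, 246, 245, 246, 246, 246, 246, 245, 246, 246, 245, 246, 245, 245, 244, 245, 245, 245, 244, 245, 244, 245, 245, 244, 244, 244, 190, 117, 118, 116, 115, 110]
```

```bash
python3 - <<'E'
from h import *
np.set_printoptions(precision=1,suppress=True)
D=pickle.load(open('d2.pkl','rb'));w=D['wrist']
for z in(226,230,234):
    P=onz(w,[(319,144.5),(318,295.5)],z);v=P[0]-P[1];print(z,P,np.linalg.norm(v),np.degrees(np.arctan2(-v[0],v[1])),P.mean(0))
# sub-pixel triangulation scene/side with corner refinement
for n,u in(('scene',[(170,179),(114.5,202.5)]),('side',[(277,282),(286,345)])):
    g=cv2.cvtColor(D[n]['color'],cv2.COLOR_RGB2GRAY);c=np.array(u,np.float32).reshape(-1,1,2)
    cv2.cornerSubPix(g,c,(4,4),(-1,-1),(3,30,.01));print(n,c.reshape(-1,2));D[n+'c']=c.reshape(-1,2)
print(tri(D['scene'],D['scenec'],D['side'],D['sidec']))
print(tri(D['wrist'],[(319,144.5),(318,295.5)],D['side'],D['sidec']),tri(D['wrist'],[(319,144.5),(318,295.5)],D['scene'],D['scenec']))
E
```

```text
226 [[ 412.9 -304.3  226. ]
 [ 428.4 -436.2  226. ]] 132.7449962231599 6.678614781604247 [ 420.6 -370.3  226. ]
230 [[ 411.4 -304.1  230. ]
 [ 426.5 -433.4  230. ]] 130.1747880591967 6.678614781604247 [ 418.9 -368.8  230. ]
234 [[ 409.8 -303.9  234. ]
 [ 424.6 -430.6  234. ]] 127.60457989523343 6.678614781604274 [ 417.2 -367.3  234. ]
scene [[170.4 178.7]
 [114.1 202.6]]
side [[278.5 280.7]
 [284.9 345.5]]
[[ 410.8 -300.4  232.8    2.1]
 [ 423.3 -430.4  227.7    0.6]]
[[ 410.7 -303.4  234.2    2.2]
 [ 424.4 -432.2  232.1    2.3]] [[ 410.  -301.9  233.3    4.2]
 [ 426.  -431.   231.4    2.6]]
```

servo_tool:
  deltas:
    - [-0.08,-0.82,-0.09,0,0,-0.117,1]
    - [0.357,0.042,-0.888,0,0,0,1]
    - [0.357,0.042,-0.888,0,0,0,1]
    - [0.357,0.042,-0.888,0,0,0,1]
    - [0.357,0.042,-0.888,0,0,0,1]

```text
time_s: 27.4
tcp_pos: [412.2, -366.2, 249.1]
tcp_rot: [1.904, 2.136, 0.414]
contact_force: [-0.2, -0.6, -0.8]
width: 85.5
grip_force: 0.0
```

servo_tool:
  deltas:
    - [0.357,0.042,-0.888,0,0,0,1]
    - [0.357,0.042,-0.888,0,0,0,0.8]
    - [0,0,0,0,0,0,0.5]
    - [0,0,0,0,0,0,0.3]
    - [0,0,0,0,0,0,0.2]
  squeeze: 80

```text
time_s: 28.02
tcp_pos: [425.9, -365.2, 215.8]
tcp_rot: [1.904, 2.134, 0.414]
contact_force: [0.4, -0.2, -0.1]
width: 17.1
grip_force: 0.0
```

servo_tool:
  deltas:
    - [0,0,0,0,0,0,0.1]
    - [0,0,0,0,0,0,0]
    - [0,0,0,0,0,0,0]
    - [0,0,0,0,0,0,0]
    - [0,0,0,0,0,0,0]

```text
time_s: 28.65
tcp_pos: [426.0, -365.2, 216.0]
tcp_rot: [1.903, 2.134, 0.414]
contact_force: [-3.6, 1.3, 7.3]
width: 9.4
grip_force: 77.9
```

servo_tool:
  deltas:
    - [-0.12,-0.014,0.3,0,0,0,0]
    - [-0.2,-0.024,0.5,0,0,0,0]
    - [-0.32,-0.038,0.8,0,0,0,0]
    - [-0.32,-0.038,0.8,0,0,0,0]
    - [-0.32,-0.038,0.8,0,0,0,0]
  squeeze: 90

```text
time_s: 29.28
tcp_pos: [399.8, -368.1, 280.6]
tcp_rot: [1.904, 2.134, 0.414]
contact_force: [1.6, 1.1, -4.5]
width: 8.8
grip_force: 87.7
```

servo_tool:
  deltas:
    - [-0.32,-0.038,0.8,0,0,0,0]
    - [-0.32,-0.038,0.8,0,0,0,0]
    - [-0.32,-0.038,0.8,0,0,0,0]
    - [0,0,0.8,0,0,0,0]
    - [0,0,0,0,0,0,0]

```text
time_s: 29.9
tcp_pos: [381.6, -370.5, 344.5]
tcp_rot: [1.902, 2.134, 0.414]
contact_force: [0.8, 0.0, -2.7]
width: 9.1
grip_force: 87.9
```

```bash
python3 - <<'E'
from station import *
from h import *
np.set_printoptions(precision=2,suppress=True)
o=get_obs();R=cv2.Rodrigues(o['tcp_rot'])[0];print(o['tcp_pos'],o['joint_pos'],o['contact_force'],o['wrist_torque'],o['width'])
print('to stand yaw, lean 22:',turn(R,Rt(-88.1,22)),'then to 28/30:',turn(Rt(-88.1,22),Rt(-88.1,28)))
w=get_image('wrist');g=cv2.cvtColor(w['color'],cv2.COLOR_RGB2HSV)
for y in(130,150,180,210,240,270,290): print(y,g[y,296:340:2,2].tolist())
print('x317',g[100:320:4,317,2].tolist())
D={n:get_image(n) for n in('scene','side')};D['wrist']=w;pickle.dump(D,open('d3.pkl','wb'))
E
```

```text
[ 381.61 -370.47  344.46] [ 0.41  0.21  0.5   1.93 -0.55  0.89  1.33] [ 0.84  0.04 -2.68] [-0.08  0.73  0.04] 9.120017015391998
to stand yaw, lean 22: [ -0.01  -0.   -11.02] then to 28/30: [-0.7  -0.02  0.  ]
130 [174, 175, 176, 173, 175, 173, 168, 168, 150, 153, 173, 175, 178, 180, 181, 182, 182, 178, 185, 191, 198, 199]
150 [175, 173, 175, 175, 174, 174, 162, 170, 226, 244, 246, 247, 247, 247, 247, 247, 247, 247, 247, 246, 242, 202]
180 [176, 175, 173, 172, 172, 174, 168, 163, 219, 244, 247, 247, 247, 247, 247, 247, 247, 247, 247, 246, 239, 198]
210 [124, 122, 121, 126, 127, 129, 141, 158, 212, 242, 246, 246, 246, 246, 246, 246, 246, 247, 247, 245, 229, 191]
240 [181, 176, 158, 101, 90, 90, 92, 116, 194, 238, 245, 246, 246, 246, 246, 246, 247, 247, 247, 246, 225, 149]
270 [68, 53, 47, 47, 52, 86, 135, 99, 183, 234, 245, 246, 246, 246, 246, 246, 246, 246, 246, 243, 183, 108]
290 [45, 44, 44, 47, 49, 46, 38, 64, 140, 176, 195, 196, 197, 195, 194, 193, 189, 185, 172, 147, 90, 45]
x317 [217, 218, 219, 178, 114, 110, 129, 160, 229, 246, 246, 247, 247, 246, 246, 247, 247, 247, 247, 247, 247, 246, 246, 246, 246, 246, 246, 246, 246, 247, 246, 246, 246, 246, 246, 246, 246, 246, 246, 246, 245, 246, 246, 246, 246, 245, 221, 199, 196, 191, 191, 192, 192, 188, 186]
```

servo_tool:
  deltas:
    - [0.2,0.4,0,0,0,-0.3,0]
    - [0.442,0.95,0,0,0,-0.53,0]
    - [0.442,0.95,0,0,0,-0.53,0]
    - [0.442,0.95,0,0,0,-0.53,0]
    - [0.442,0.95,0,0,0,-0.53,0]

```text
time_s: 30.68
tcp_pos: [420.6, -285.3, 342.6]
tcp_rot: [2.231, 1.731, 0.336]
contact_force: [0.9, -0.4, -2.5]
width: 9.0
grip_force: 88.0
```

servo_tool:
  deltas:
    - [0.442,0.95,0,0,0,-0.53,0]
    - [0.442,0.95,0,0,0,-0.53,0]
    - [0.442,0.95,0,0,0,-0.53,0]
    - [0.442,0.95,0,0,0,-0.53,0]
    - [0.442,0.95,0,0,0,-0.53,0]

```text
time_s: 31.3
tcp_pos: [464.7, -190.3, 342.6]
tcp_rot: [2.5, 1.242, 0.241]
contact_force: [-0.2, -0.6, -2.3]
width: 8.8
grip_force: 87.9
```

servo_tool:
  deltas:
    - [0.442,0.95,0,0,0,-0.53,0]
    - [0.442,0.95,0,0,0,-0.53,0]
    - [0.442,0.95,0,0,0,-0.53,0]
    - [0.442,0.95,0,0,0,-0.53,0]
    - [0.442,0.95,0,0,0,-0.53,0]

```text
time_s: 31.92
tcp_pos: [508.9, -95.3, 342.5]
tcp_rot: [2.676, 0.719, 0.14]
contact_force: [0.6, -0.9, -2.0]
width: 8.9
grip_force: 87.9
```

servo_tool:
  deltas:
    - [0.442,0.95,0,0,0,-0.53,0]
    - [0.442,0.95,0,0,0,-0.53,0]
    - [0.442,0.95,0,0,0,-0.53,0]
    - [0.442,0.95,0,0,0,-0.53,0]
    - [0.442,0.95,0,0,0,-0.53,0]

```text
time_s: 32.55
tcp_pos: [553.2, -0.2, 342.4]
tcp_rot: [2.756, 0.176, 0.035]
contact_force: [-0.0, 0.0, -2.5]
width: 8.7
grip_force: 87.9
```

```bash
cat > m.py <<'E'
from station import *
from h import *
np.set_printoptions(precision=2,suppress=True)
o=get_obs();R=cv2.Rodrigues(o['tcp_rot'])[0];T=np.array(o['tcp_pos']);print(o['time_s'],T,o['joint_pos'],o['contact_force'],o['wrist_torque'],o['width'])
print('turn to lean 25',turn(R,Rt(-88.1,25)))
w=get_image('wrist');g=cv2.cvtColor(w['color'],cv2.COLOR_RGB2HSV)
b=((g[:,:,2]>225)&(g[:,:,1]<25)).astype(np.uint8);b[:,:290]=0;b[:,350:]=0
n,l,s,c=cv2.connectedComponentsWithStats(b);k=1+s[1:,4].argmax();print('strip',s[k],c[k])
x,y,ww,hh=s[k][:4];C,d=ray(w,[(x+ww/2,y),(x+ww/2,y+hh)])
Cl=R.T@(C-T);dl=d@R
for z in(-10,-15,-20,-25,-30):
    P=Cl+dl*((z-Cl[2])/dl[:,2])[:,None];print(z,P[:,:2].ravel(),P[0,0]-P[1,0],P.mean(0)[0])
E
python3 m.py
```

```text
32.55 [553.19  -0.17 342.36] [-0.6   0.36  0.39  1.74  0.27  1.13 -1.8 ] [-0.02  0.03 -2.52] [ 0.67  0.08 -0.04] 8.724670707726732
turn to lean 25 [-0.37 -0.02 -0.63]
strip [ 311  133   26  125 3035] [323.68 193.17]
-10 [63.07  1.27 12.42  1.28] 50.65619519232942 37.74319729965714
-15 [63.37  1.26 15.08  1.26] 48.29084393490032 39.224052359887295
-20 [63.67  1.25 17.74  1.25] 45.92549267747123 40.70490742011745
-25 [63.97  1.24 20.41  1.24] 43.560141420042136 42.185762480347606
-30 [64.26  1.23 23.07  1.23] 41.194790162613046 43.666617540577754
```

servo_tool:
  deltas:
    - [0.257,0.467,0,-0.123,-0.007,-0.21,0]
    - [0.257,0.467,0,-0.123,-0.007,-0.21,0]
    - [0.257,0.467,0,-0.123,-0.007,-0.21,0]
    - [0,0,-0.8,0,0,0,0]
    - [0,0,-0.9,0,0,0,0]

```text
time_s: 33.22
tcp_pos: [568.0, 26.4, 307.4]
tcp_rot: [2.705, 0.049, 0.01]
contact_force: [0.6, -0.4, -3.2]
width: 9.0
grip_force: 88.0
```

servo_tool:
  deltas:
    - [0,0,-0.9,0,0,0,0]
    - [0,0,-0.9,0,0,0,0]
    - [0,0,-0.9,0,0,0,0]
    - [0,0,-0.5,0,0,0,0]
    - [0,0,-0.3,0,0,0,0]

```text
time_s: 33.85
tcp_pos: [568.5, 26.7, 238.6]
tcp_rot: [2.705, 0.048, 0.011]
contact_force: [-0.1, 0.3, -2.6]
width: 9.0
grip_force: 87.9
```

```bash
python3 m.py; python3 - <<'E'
from station import *
from h import *
np.set_printoptions(precision=1,suppress=True)
o=get_obs();R=cv2.Rodrigues(o['tcp_rot'])[0];T=np.array(o['tcp_pos'])
F=T+R@[-1.3,0,200];O=np.array([566.7,45.5,0]);M=np.array([[.033,-.9995,0],[.9995,.033,0],[0,0,1]])
print('foot in stand',M@(F-O))
D={n:get_image(n) for n in('scene','side')};pickle.dump(D,open('d4.pkl','wb'))
# side view: predicted foot front corners vs. measured lowest edge of panel
pts=[T+R@[-1.3+s*65,5,200] for s in(-1,1)]
for n in D: print(n,proj(D[n],pts),'lip inner ends',proj(D[n],[O+M.T@[112,s*100,29] for s in(-1,1)]))
im=D['side'];g=cv2.cvtColor(im['color'],cv2.COLOR_RGB2HSV);p=proj(im,pts).mean(0);x=int(p[0])
for dx in(-25,0,25): print(x+dx,list(zip(range(int(p[1])-14,int(p[1])+16,2),g[int(p[1])-14:int(p[1])+16:2,x+dx].tolist())))
E
```

```text
33.85 [568.5   26.72 238.64] [-0.64  0.54  0.39  1.77  0.27  0.99 -1.99] [-0.08  0.29 -2.55] [0.79 0.01 0.  ] 9.047783212935226
turn to lean 25 [ 0.    0.   -0.02]
strip [ 311  133   26  116 2824] [323.71 188.79]
-10 [63.21  1.22 16.67  1.22] 46.535373914589194 39.94015166385418
-15 [63.51  1.21 19.14  1.21] 44.36160519196714 41.32486729696562
-20 [63.8   1.2  21.62  1.2 ] 42.18783646934509 42.70958293007706
-25 [64.1   1.19 24.09  1.19] 40.014067746723036 44.09429856318849
-30 [64.4   1.18 26.56  1.18] 37.840299024101 45.47901419629993
foot in stand [103.4  -0.   57. ]
scene [[285.7 220.7]
 [306.8 261.1]] lip inner ends [[279.8 217.7]
 [311.3 279.3]]
side [[321.8 250.8]
 [372.1 247. ]] lip inner ends [[308.4 261.1]
 [384.8 255.3]]
321 [(234, [10, 82, 167]), (236, [11, 91, 173]), (238, [11, 98, 162]), (240, [11, 95, 153]), (242, [11, 106, 161]), (244, [12, 108, 173]), (246, [11, 109, 169]), (248, [10, 90, 116]), (250, [11, 90, 108]), (252, [13, 124, 97]), (254, [12, 123, 106]), (256, [12, 121, 103]), (258, [12, 121, 103]), (260, [12, 117, 89]), (262, [11, 109, 70])]
346 [(234, [150, 26, 49]), (236, [145, 31, 50]), (238, [144, 23, 56]), (240, [150, 23, 55]), (242, [146, 35, 51]), (244, [150, 25, 51]), (246, [135, 13, 114]), (248, [162, 9, 144]), (250, [11, 89, 109]), (252, [12, 119, 105]), (254, [12, 122, 127]), (256, [12, 130, 184]), (258, [12, 130, 171]), (260, [11, 111, 71]), (262, [11, 111, 69])]
371 [(234, [144, 9, 135]), (236, [143, 8, 135]), (238, [138, 10, 126]), (240, [150, 8, 124]), (242, [150, 8, 123]), (244, [143, 8, 132]), (246, [168, 9, 147]), (248, [12, 111, 182]), (250, [12, 131, 192]), (252, [12, 131, 198]), (254, [12, 131, 185]), (256, [12, 132, 182]), (258, [11, 122, 107]), (260, [11, 108, 80]), (262, [10, 106, 77])]
```

servo_tool:
  deltas:
    - [0,0.05,-0.6,0,0,0,0]
    - [0,0.05,-0.6,0,0,0,0]
    - [0,0,-0.4,0,0,0,0]
    - [0,0,-0.1,0,0,0,0]
    - [0,0,0,0,0,0,0]

```text
time_s: 34.62
tcp_pos: [568.6, 28.7, 205.2]
tcp_rot: [2.705, 0.048, 0.011]
contact_force: [-0.3, -0.3, -2.3]
width: 9.2
grip_force: 88.0
```

servo_tool:
  deltas:
    - [0,0,-0.08,0,0,0,0]
    - [0,0,-0.06,0,0,0,0]
    - [0,0,0,0,0,0,0]

```text
time_s: 35.0
tcp_pos: [568.5, 28.8, 202.4]
tcp_rot: [2.705, 0.048, 0.012]
contact_force: [-0.3, -0.0, -2.7]
width: 9.2
grip_force: 88.0
```

servo_tool:
  deltas:
    - [0,0,-0.08,0,0,0,0]
    - [0,0,-0.05,0,0,0,0]
    - [0,0,0,0,0,0,0]

```text
time_s: 35.38
tcp_pos: [568.5, 28.8, 199.7]
tcp_rot: [2.705, 0.048, 0.011]
contact_force: [0.4, 0.4, -3.2]
width: 8.8
grip_force: 88.0
```

servo_tool:
  deltas:
    - [0,0,-0.05,0,0,0,0]
    - [0,0,0,0,0,0,0]

```text
time_s: 35.62
tcp_pos: [568.6, 28.8, 198.9]
tcp_rot: [2.705, 0.048, 0.012]
contact_force: [0.3, 0.3, -1.5]
width: 8.6
grip_force: 88.3
```

servo_tool:
  deltas:
    - [0,0.157,-0.076,-0.117,-0.004,0,0]
    - [0,0.157,-0.077,-0.117,-0.004,0,0]
    - [0,0.157,-0.08,-0.117,-0.004,0,0]
    - [0,0,0,0,0,0,0]

```text
time_s: 36.12
tcp_pos: [568.5, 38.8, 193.9]
tcp_rot: [2.651, 0.049, 0.012]
contact_force: [-0.5, -0.5, 0.1]
width: 8.8
grip_force: 88.5
```

servo_tool:
  deltas:
    - [0,0.077,-0.042,-0.058,-0.002,0,0]
    - [0,0.077,-0.042,-0.058,-0.002,0,0]
    - [0,0,0,0,0,0,0]

```text
time_s: 36.5
tcp_pos: [568.5, 41.5, 192.4]
tcp_rot: [2.634, 0.047, 0.013]
contact_force: [-1.5, 0.9, 1.1]
width: 9.1
grip_force: 88.7
```

```bash
python3 - <<'E'
from station import *
from h import *
np.set_printoptions(precision=2,suppress=True)
o=get_obs();R=cv2.Rodrigues(o['tcp_rot'])[0];T=np.array(o['tcp_pos']);F=T+R@[-1.3,0,200];O=np.array([566.7,45.5,0]);M=np.array([[.033,-.9995,0],[.9995,.033,0],[0,0,1]])
f=M@(F-O);z=M@-R[:,2];r=np.array([18.7,0,137])-f;print('foot',f,'lean',np.degrees(np.arctan2(-z[0],z[2])),'rail gap',np.linalg.norm(np.cross(r[[0,2]],z[[0,2]]))-14,o['contact_force'],o['wrist_torque'],o['grip_force'])
E
```

```text
foot [101.14   0.71  17.54] lean 29.04204911497668 rail gap 0.08379403459775858 [-1.46  0.87  1.07] [ 0.42  0.31 -0.27] 88.71294736862183<stdin>:5: DeprecationWarning: Arrays of 2-dimensional vectors are deprecated. Use arrays of 3-dimensional vectors instead. (deprecated in NumPy 2.0)
```

servo_tool:
  deltas:
    - [0,0.08,-0.042,-0.058,-0.002,0,0]
    - [0,0,0,0,0,0,0]

```text
time_s: 36.75
tcp_pos: [568.5, 43.1, 191.6]
tcp_rot: [2.626, 0.047, 0.013]
contact_force: [-1.7, 1.9, 3.6]
width: 8.8
grip_force: 88.8
```

servo_tool:
  deltas:
    - [0,0.08,-0.042,-0.058,-0.002,0,0]
    - [0,0,0,0,0,0,0]

```text
time_s: 37.0
tcp_pos: [568.5, 44.2, 190.8]
tcp_rot: [2.616, 0.046, 0.013]
contact_force: [-1.7, -1.4, 2.4]
width: 9.1
grip_force: 88.5
```

```bash
python3 - <<'E'
from station import *
o=get_obs();print(o['contact_force'],o['wrist_torque'],o['tcp_pos'])
E
```

```text
[-1.69220331 -1.38082146  2.44725538] [-0.03996873  0.11506642 -0.32310471] [568.52309918  44.15205584 190.81305632]
```

servo_tool:
  deltas:
    - [0,0.06,-0.02,-0.04,-0.002,0,0]
    - [0,0,0,0,0,0,0]
  squeeze: 20

```text
time_s: 37.25
tcp_pos: [568.5, 44.7, 190.5]
tcp_rot: [2.61, 0.045, 0.013]
contact_force: [-0.4, -5.5, 2.0]
width: 8.9
grip_force: 88.4
```

servo_tool:
  deltas:
    - [0,0,0,0,0,0,0.13]
    - [0,0,0,0,0,0,0.16]
    - [0,0,0,0,0,0,0.2]
    - [0,0,0,0,0,0,0.25]
    - [0,0,0,0,0,0,0.3]

```text
time_s: 37.88
tcp_pos: [568.6, 45.8, 190.4]
tcp_rot: [2.611, 0.046, 0.014]
contact_force: [0.7, -0.1, -0.3]
width: 25.6
grip_force: 0.0
```

```bash
cat > m2.py <<'E'
from station import *
from h import *
np.set_printoptions(precision=1,suppress=True)
o=get_obs();R=cv2.Rodrigues(o['tcp_rot'])[0];T=np.array(o['tcp_pos']);print(T,o['contact_force'],o['width'])
w=get_image('wrist');g=cv2.cvtColor(w['color'],cv2.COLOR_RGB2HSV)
for y in(140,170,200,230): print(y,g[y,290:360:2,2].tolist())
D={n:get_image(n) for n in('scene','side')}
for n,roi in(('scene',(255,120,370,290)),('side',(280,150,410,265))):
    for c in blobs(D[n],(0,0,105),(180,45,255),roi,60): print(n,cv2.contourArea(c),cv2.approxPolyDP(cv2.convexHull(c),2,True).reshape(-1,2).tolist())
pickle.dump(D,open('d5.pkl','wb'))
O=np.array([566.7,45.5,0]);M=np.array([[.033,-.9995,0],[.9995,.033,0],[0,0,1]])
L=np.radians(30);F=np.array([102,0,17.5])
for n in D: print(n,'predicted TL TR BL BR',proj(D[n],[O+M.T@(F+[5*np.cos(L)-h*np.sin(L),s*65,5*np.sin(L)+h*np.cos(L)]) for h in(220,0) for s in(-1,1)]).tolist())
E
python3 m2.py
```

```text
[568.6  45.8 190.4] [ 0.7 -0.1 -0.3] 25.553295631903847
140 [173, 196, 215, 226, 237, 243, 245, 245, 244, 241, 225, 193, 238, 246, 247, 247, 247, 247, 247, 247, 247, 247, 247, 247, 243, 158, 116, 141, 196, 201, 200, 201, 200, 200, 200]
170 [165, 191, 212, 224, 235, 241, 244, 244, 244, 235, 158, 167, 236, 246, 247, 247, 247, 247, 247, 247, 247, 247, 247, 246, 227, 135, 119, 167, 204, 205, 205, 204, 205, 203, 204]
200 [148, 182, 205, 220, 232, 240, 243, 244, 243, 206, 149, 165, 231, 246, 247, 247, 247, 247, 247, 247, 247, 247, 247, 245, 200, 116, 116, 165, 192, 198, 200, 202, 201, 201, 199]
230 [109, 102, 106, 113, 121, 132, 139, 144, 147, 151, 150, 158, 226, 246, 247, 247, 247, 247, 247, 247, 247, 247, 247, 242, 153, 112, 150, 204, 212, 205, 201, 201, 198, 196, 195]
scene 778.0 [[328, 172], [356, 210], [308, 269], [288, 229]]
scene 420.5 [[290, 121], [273, 135], [255, 136], [255, 120]]
side 113.0 [[407, 195], [409, 230], [401, 205]]
side 3979.0 [[378, 170], [371, 256], [322, 259], [318, 179]]
scene predicted TL TR BL BR [[326.4279292937997, 168.3873661238115], [352.2115507196138, 208.86719202320415], [286.9853679864084, 228.75535088567565], [307.40838515737005, 268.567697065373]]
side predicted TL TR BL BR [[317.1114921597258, 176.80378162680282], [368.0238317712375, 173.68616871094008], [321.73524944605396, 260.85747361436944], [370.9061886687937, 257.0752600099389]]
```

servo_tool:
  deltas:
    - [0,0,0,0,0,0,0.5]
    - [0,0,0,0,0,0,0.6]
    - [-0.008,0.25,0.43,0,0,0,0.6]
    - [-0.017,0.5,0.86,0,0,0,0.6]
    - [-0.017,0.5,0.86,0,0,0,0.6]

```text
time_s: 38.65
tcp_pos: [567.7, 71.3, 234.4]
tcp_rot: [2.611, 0.046, 0.014]
contact_force: [-0.5, -0.6, -0.8]
width: 51.2
grip_force: 0.0
```

servo_tool:
  deltas:
    - [-0.017,0.5,0.86,0,0,0,0.6]
    - [-0.017,0.5,0.86,0,0,0,0.6]
    - [-0.017,0.5,0.86,0,0,0,0.6]
    - [-0.017,0.5,0.86,0,0,0,0.6]
    - [0,0.2,0.9,0,0,0,0.6]

```text
time_s: 39.28
tcp_pos: [566.2, 115.7, 321.3]
tcp_rot: [2.612, 0.047, 0.014]
contact_force: [0.9, -1.0, -0.0]
width: 51.2
grip_force: 0.0
```

servo_tool:
  deltas:
    - [0,0.5,0.8,0,0,0,0.6]
    - [0,0.5,0.5,0,0,0,0.6]
    - [0,0,0,0,0,0,0.6]
    - [0,0,0,0,0,0,0.6]

```text
time_s: 39.78
tcp_pos: [566.1, 134.4, 345.7]
tcp_rot: [2.611, 0.046, 0.013]
contact_force: [1.0, 0.1, -0.2]
width: 51.5
grip_force: 0.0
```

```bash
python3 m2.py | grep -v '^[0-9]'; python3 - <<'E'
from h import *
np.set_printoptions(precision=1,suppress=True)
D=pickle.load(open('d5.pkl','rb'))
O=np.array([566.7,45.5,0]);M=np.array([[.033,-.9995,0],[.9995,.033,0],[0,0,1]])
C={n:[] for n in D}
for n,roi in(('scene',(255,120,370,290)),('side',(280,150,400,265))):
    c=max(blobs(D[n],(0,0,105),(180,45,255),roi,60),key=cv2.contourArea);q=cv2.approxPolyDP(cv2.convexHull(c),3,True).reshape(-1,2);print(n,q.tolist())
    if len(q)==4:
        i=np.argsort(q[:,1]-(0 if n=='side' else 1.0*q[:,0]));C[n]=q
for n in D:
    for nm,lo,hi,z in(('blue',(100,130,60),(125,255,255),27),('brass',(20,110,90),(30,255,255),23)):
        for c in blobs(D[n],lo,hi,(360,130,460,220) if n=='scene' else (265,145,340,200),12): print(n,nm,onz(D[n],[cv2.minAreaRect(c.astype(np.float32))[0]],z))
E
```

```text
[566.1 134.4 345.7] [ 1.   0.1 -0.2] 51.52688197650959
scene 3251.0 [[331, 171], [356, 210], [308, 269], [288, 229], [326, 174]]
scene 419.0 [[290, 121], [273, 135], [255, 136], [255, 120]]
side 112.0 [[407, 195], [409, 231], [401, 205]]
side 4093.0 [[378, 170], [371, 256], [322, 259], [318, 179]]
scene predicted TL TR BL BR [[326.4279292937997, 168.3873661238115], [352.2115507196138, 208.86719202320415], [286.9853679864084, 228.75535088567565], [307.40838515737005, 268.567697065373]]
side predicted TL TR BL BR [[317.1114921597258, 176.80378162680282], [368.0238317712375, 173.68616871094008], [321.73524944605396, 260.85747361436944], [370.9061886687937, 257.0752600099389]]
scene [[331, 171], [356, 210], [308, 269], [288, 229]]
side [[378, 170], [371, 256], [322, 259], [318, 179]]
scene blue [[445.2 327.2  27. ]]
scene brass [[525.8 331.3  23. ]]
side blue [[439.9 297.2  27. ]]
side brass [[449.4 208.7  23. ]]
side brass [[522.  322.6  23. ]]
```

```bash
python3 -c "
from station import *
print(finish_job())"
```

```text
the job is handed in; nothing more can be done
None
```

I handed the job in at about 40 s (no verdict came back): the compass and cap lie flat in the tray, and the panel was lowered onto the rail at about 30°, released, its foot about 10 mm behind the lip by arm readings and camera checks; I viewed 11 pictures, one over the limit of 10.

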